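# Corn on to simmer

## Robot

A 7-joint arm with a two-finger parallel gripper is mounted at the origin on the work surface. World frame = base frame: x ahead of the robot, y to its left, z up, the work surface at z = 0. Lengths are in mm, angles in rad, forces in N, time in s.
With the tool pointing down it reaches from about 400 to 875 mm from the base axis. Payload 4.4 kg.
Tool frame: the origin (TCP) lies at the very end of the fingers, on their centre line; the grasp point (between the pads) lies 19 mm behind it; x points along the fingers, y is the direction in which the jaws open and shut, and the axes are right-handed (so a half turn about x gives the same grasp; the last joint's range is limited). The gripper opens to 85 mm and grips with 20 to 120 N. Pads are 22 mm wide; open, the fingers measure 114 mm over their backs; the gripper's body (76 mm by 85 mm) begins 54 mm behind the grasp point. The pads swing forward as they close: fully open they stand 13 mm farther back than shut.
Start: joints at [-1.292, 0.628, 0.038, 1.517, -0.027, 0.996, -0.02], TCP at [219.682, 611.766, 231.313] pointing down, gripper open.
Joint ranges: [-3.06, 3.06], [-0.37, 2.12], [-1.25, 1.32], [0.18, 2.47], [-1.1, 4.24], [0.23, 1.98], [-2.94, 2.94]. Speed limits (rad/s): [2.57, 2.57, 3.14, 3.14, 3.14, 3.14, 3.14].

## Interface

Orientations are given as a 3x3 rotation matrix whose columns are the frame's x, y, z axes.
In Python, from bench import sensors, optics, order gives the robot as it stands. The module is installed in compiled form; this text tells all that it offers.
- The arm moves only by the shell command python3 -m jog 'ROWS' [FORCE]. ROWS is JSON, one flat list of numbers, 7 for each row, row after row: the shift along the world's x, y, z in cm, then the turn, a rotation vector about the world's x, y, z in rad, then the finger opening in cm, from 0 to 8.54. A call has 1 to 12 rows; each row is the pose to reach, as a shift and turn from the pose commanded when the call began; what a row does not reach only later rows make up. A row lasts 1/10 s, in which the tool goes at most 50 mm and 8.59 degrees, less where a joint would pass 70% of its speed; a pose out of reach is approached as far as the arm can. A call with a gripper value outside its range is refused whole. The fingers move at their own pace and stop on an object; FORCE is the grip in N (left out, the last holds). Time passes only in rows, so rows that repeat a pose let the fingers close. It gives the time, the measured TCP pose, the force and the opening at its end, in the units of the state.
- sensors.read_state(): the state, without advancing time (a new reading comes with each control period).
- optics.read_camera(name): name is "scene" or "top"; returns a dict with "image" (480x640x3 uint8, blue, green, red), "z_map" (480x640 float32, mm along the optical axis (not along the pixel's ray), 0 where there is no reading), "fx", "fy", "cx", "cy" (pixels), "camera_from_world" (4x4, takes a point from world to camera coordinates). Camera axes: x right, y down, z forward; pixel columns grow to the right and rows downward; lengths in mm; the calibration is good to about 2 mm. A picture is of the moment at which its call begins.
- order.hand_in(): hands the job in, once; it reports no verdict.
The state is a dict: "t": time; "q": joint angles; "dq": joint speeds; "joint_torque": joint torques, N m; "position": TCP position; "tcp_rot": TCP orientation; "force": force on the tool from outside, world axes, zero at the start; "moment": the same for the moment, N m; "gripper_width": opening from 0.0 (shut) to 1.0 (fully open).
Only numpy, scipy, OpenCV 4.12 (cv2) and the standard library are available. Lean on these libraries where they do the work, as an engineer would, in place of code of your own. Each camera call takes 0.05 s, during which the arm holds its last target.

## Task

Put all the pieces of corn from the round board into the pan and put the lid on properly. Then slide the covered pan across from the red-ringed plate onto the white-ringed plate, without lifting it, so that it stands inside the white ring; turn the red-ringed plate fully off with its slider and set the white-ringed plate's slider to its green mark. Leave the two bowls and the salt dish where they are.

Things in the scene. Friction and masses are not known exactly. Their poses are not given: they have to be found in the camera images.
- boil_plate: Red-ringed electric plate where the pan starts: fixed box 330 mm deep (its x), 230 wide (y), 60 high; black glass, red rings, aluminium control strip with a slider along the front (-x) edge. Origin: centre of its underside. Stands against simmer_plate, tops level; either may be the left one. The pair is turned up to 0.1 rad about the vertical.
- simmer_plate: The white-ringed electric plate, same box and same size as boil_plate, with one white ring (radius 100 mm) on its glass and a green mark across its slider scale. Origin: centre of its underside.
- boil_zone (a point): Centre of the red rings (outer radius 112 mm), on the glass, 60 mm above the worktop; 45 mm behind (+x of) the middle of the boil plate.
- simmer_zone (a point): Centre of the white ring (radius 100 mm), on the glass, 60 mm above the worktop; 45 mm behind (+x of) the middle of the simmer plate. Axes as the plate.
- boil_slider (a joint): Slide control of the red-ringed plate: 0 m = fully off at the left (+y of the plate) end stop, 0.10 m = full power at the right (-y) end stop. Starts well up. It moves with about 1.5 N and stays where it is left.
- boil_slider_top (a point): Middle of the top of that slider's black cap. The cap is 28 mm (plate x) by 14 mm (plate y) by 24 mm high, standing on the control strip, with a white line across its top; the track runs along the plate's y, 175 mm in front (-x) of the ring centre. The point's z is 24.5 mm above the plate's top.
- simmer_slider (a joint): Slide control of the white-ringed plate, same as the other: 0 m = off at the left (+y) end, 0.10 m = full at the right. Starts at or near off. The green mark is at 0.040 m.
- simmer_slider_top (a point): Middle of the top of the simmer plate's slider cap (same cap as the other).
- simmer_mark (a point): The point on the simmer plate's slider track level with the green mark (5 mm wide), at the height of the plate's top. The slider is set when the white line of its cap is level with the mark.
- pot: Cream enamelled pan: outside 180 mm across (foot 170), 4 mm wall, 90 mm high, 5 mm bottom, 0.4-0.65 kg empty. Origin: centre of underside, z up. Two flat lugs on its +x and -x, each 24 mm wide, 12 thick, middle 66 mm above the underside, reaching out to 134 mm from the axis; one points roughly to the robot. Friction on the glass about 0.6.
- lid: Cream lid, 188 mm diameter, 0.2 kg, lying right way up on a cork mat 8 mm thick. Its underside has a step 158 mm across and 6 mm deep that fits inside the pan's rim with about 6 mm to spare all round. Origin: centre of the underside of the step, so that on the pan it lies 84 mm above the pan's origin; the brim (5 mm thick) rests on the rim.
- lid_knob (a point): Centre of the top of the lid's wooden knob: upright cylinder of 31 mm diameter, 34 mm high above the lid; the point is 45 mm above the lid's origin.
- corn1: Piece of corn cob: yellow cylinder of 44 mm diameter and 36 mm long, 50 g, standing on its cut face on the round wooden board (250 mm across, 16 mm thick). Origin: centre of its lower face, z along its axis. May be absent.
- corn2: Piece of corn cob: yellow cylinder of 44 mm diameter and 36 mm long, 50 g, standing on its cut face on the round wooden board (250 mm across, 16 mm thick). Origin: centre of its lower face, z along its axis. May be absent.
- corn3: Piece of corn cob: yellow cylinder of 44 mm diameter and 36 mm long, 50 g, standing on its cut face on the round wooden board (250 mm across, 16 mm thick). Origin: centre of its lower face, z along its axis. May be absent.
- corn4: Piece of corn cob: yellow cylinder of 44 mm diameter and 36 mm long, 50 g, standing on its cut face on the round wooden board (250 mm across, 16 mm thick). Origin: centre of its lower face, z along its axis. May be absent.
- corn5: Piece of corn cob: yellow cylinder of 44 mm diameter and 36 mm long, 50 g, standing on its cut face on the round wooden board (250 mm across, 16 mm thick). Origin: centre of its lower face, z along its axis. May be absent.
- board: Round oak board, fixed, 250 mm diameter, 16 mm thick; origin: centre of its underside on the worktop. To the left or the right of the plates.
- bowl_a: Sand-coloured stoneware bowl with a pale grey glazed rim, 116 mm diameter, 68 mm high; a bystander. Origin: centre of its underside.
- bowl_b: Dark stoneware bowl with a pale grey glazed rim, 116 mm diameter, 68 mm high; a bystander. Origin: centre of its underside.
- salt: Small round dark-wood salt dish, 80 mm diameter, 34 mm high, in front of the plates; a bystander. Origin: centre of its underside.

How it is judged:
By the outcome, as a careful person would: the job done as asked, in the order asked, and still so for the second after the job is handed in, with the robot touching nothing.
Of corn1, corn2, corn3, corn4, corn5 only 3 to 5 are there at a start; the rules pass over those that are not, and their reading is None.
At some moment in a run one of corn1, corn2, corn3, corn4, corn5 may be knocked a few centimetres aside while the robot is not near it.
Once in a run the grip may slacken for a moment while it holds something.
It also fails if it takes over 210 s, if anything falls off the work surface, if the arm or the gripper's body presses on something with over 40 N, if the wrist force passes 120 N, or if a joint passes its speed limit or range.

## Working session

There is one attempt and no reset: what is moved stays moved. The work goes in short steps, Python scripts to look and compute and a shell command to move; the robot and the scene stay as the last step left them, time stands still between calls to the robot, and variables do not carry over. Pictures are saved under pics/ and viewed, and the job is handed in when it is done.

```bash
mkdir -p pics
cat > h.py <<'E'
import numpy as np, cv2
from bench import sensors, optics, order
def cam(n):
    c=optics.read_camera(n); np.savez('last_%s.npz'%n, **{k:np.array(v) for k,v in c.items()}); return c
def px2w(c,u,v,z=None):
    T=np.array(c["camera_from_world"]); Ti=np.linalg.inv(T)
    r=np.array([(u-c["cx"])/c["fx"],(v-c["cy"])/c["fy"],1.])
    if z is None:
        d=float(c["z_map"][int(round(v)),int(round(u))]); p=r*d
        return (Ti@np.append(p,1))[:3]
    o=Ti[:3,3]; dr=Ti[:3,:3]@r
    return o+dr*(z-o[2])/dr[2]
def w2px(c,p):
    q=np.array(c["camera_from_world"])@np.append(p,1); return float(c["fx"]*q[0]/q[2]+c["cx"]),float(c["fy"]*q[1]/q[2]+c["cy"])
def cloud(c):
    v,u=np.mgrid[0:480,0:640]; z=c["z_map"]
    P=np.stack([(u-c["cx"])/c["fx"]*z,(v-c["cy"])/c["fy"]*z,z],-1)
    Ti=np.linalg.inv(np.array(c["camera_from_world"]))
    W=P@Ti[:3,:3].T+Ti[:3,3]; W[z==0]=np.nan; return W
def st():
    s=sensors.read_state(); print('t',round(s['t'],2),'p',np.round(s['position'],1),'F',np.round(s['force'],1),'w',round(s['gripper_width'],3)); return s
E
python3 - <<'E'
from h import *
s=st(); print(np.round(s['tcp_rot'],3))
for n in('scene','top'):
    c=cam(n); cv2.imwrite('pics/%s0.png'%n,c['image']); T=np.linalg.inv(c['camera_from_world']); print(n,np.round(T,2),c['fx'],c['cx'])
E
```

```text
t 0.0 p [219.5 611.2 230.4] F [-0.9 -0.4  0.1] w 1.007
[[-0.001  0.338  0.941]
 [-0.002  0.941 -0.338]
 [-1.    -0.002  0.   ]]
scene [[ 8.7000e-01  3.8000e-01 -3.2000e-01  8.4780e+02]
 [ 5.0000e-01 -6.8000e-01  5.4000e-01 -5.7321e+02]
 [-1.0000e-02 -6.3000e-01 -7.8000e-01  9.1284e+02]
 [ 0.0000e+00  0.0000e+00  0.0000e+00  1.0000e+00]] 450.87545481322985 314.83898632160924
top [[ 2.00000e-02 -1.00000e+00  8.00000e-02  4.14570e+02]
 [-1.00000e+00 -2.00000e-02 -0.00000e+00  7.44000e+00]
 [ 0.00000e+00 -8.00000e-02 -1.00000e+00  1.57413e+03]
 [ 0.00000e+00  0.00000e+00  0.00000e+00  1.00000e+00]] 556.7336713137748 312.14862848302505
```

View pics/top0.png

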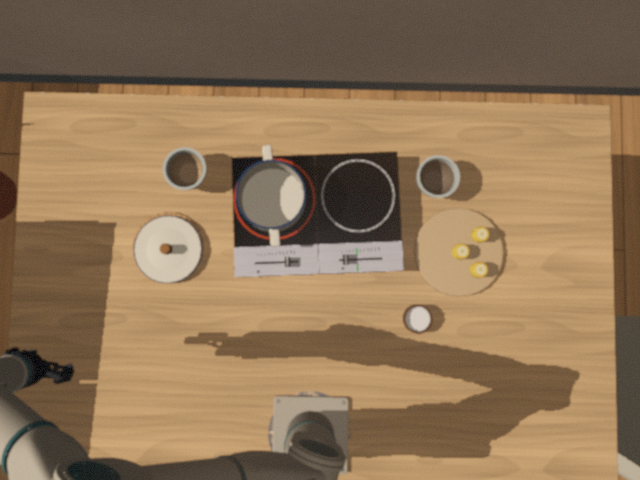

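View pics/scene0.png

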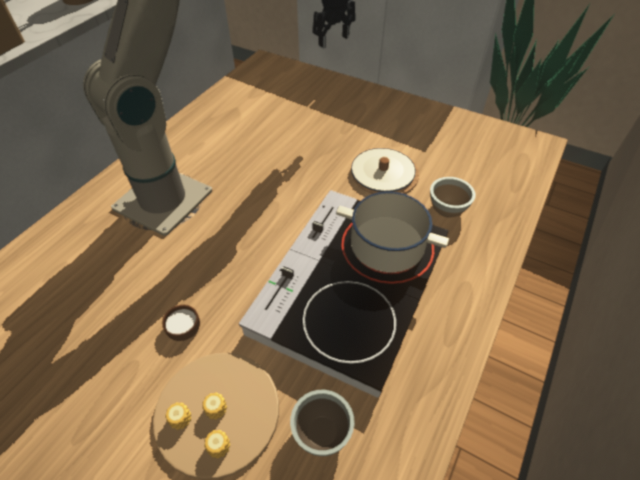

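```bash
cat >> h.py <<'E'
def circ(P):
    A=np.c_[2*P[:,0],2*P[:,1],np.ones(len(P))]; b=(P[:,:2]**2).sum(1); s=np.linalg.lstsq(A,b,rcond=None)[0]
    return s[:2], np.sqrt(s[2]+s[0]**2+s[1]**2)
def corns(c,zlo=44,zhi=62,box=None):
    W=cloud(c); im=c['image'].astype(int); m=(im[...,2]-im[...,0]>70)&(im[...,1]>130)&(W[...,2]>zlo)&(W[...,2]<zhi)
    n,l,s,ce=cv2.connectedComponentsWithStats(m.astype(np.uint8))
    for i in range(1,n):
        if s[i,4]>30:
            Q=W[l==i]; print('corn',ce[i].round(1),s[i,4],np.nanmean(Q,0).round(1), np.nanmin(Q,0).round(), np.nanmax(Q,0).round())
E
python3 - <<'E'
from h import *
a=np.load('last_top.npz'); im=a['image']
cv2.imwrite('pics/tc1.png',cv2.resize(im[140:290,120:320],(800,600),interpolation=cv2.INTER_CUBIC))
cv2.imwrite('pics/tc2.png',cv2.resize(im[140:290,310:510],(800,600),interpolation=cv2.INTER_CUBIC))
for n in('top','scene'):
    c=dict(np.load('last_%s.npz'%n)); corns(c)
c=dict(np.load('last_top.npz'));W=cloud(c)
def blob(name,u0,u1,v0,v1,z0,z1):
    Q=W[v0:v1,u0:u1].reshape(-1,3); Q=Q[(Q[:,2]>z0)&(Q[:,2]<z1)]
    print(name,len(Q),Q.mean(0).round(1),'mid',((Q.min(0)+Q.max(0))/2).round(1),'ext',(Q.max(0)-Q.min(0)).round(1))
blob('knob',150,185,235,262,45,80)
blob('lid',130,210,205,290,15,40)
blob('potrim',225,315,145,245,140,160)
blob('lugs',225,315,140,250,120,137)
blob('bowl_l',160,210,145,195,60,80)
blob('bowl_r',410,465,150,205,60,80)
blob('salt',400,440,300,340,25,45)
blob('board',410,510,200,300,10,22)
blob('strip',232,405,240,278,55,65)
blob('caps',240,315,250,275,75,95)
blob('capsR',330,400,245,275,75,95)
blob('plates',230,405,150,278,55,65)
E
```

```text
corn [480.8 233.6] 128 [ 560.3 -456.3   50.4] [ 540. -476.   44.] [ 582. -437.   60.]
corn [461.2 250.5] 113 [ 512.5 -402.5   50.5] [ 492. -423.   44.] [ 534. -384.   57.]
corn [479.9 268.9] 118 [ 463.4 -453.8   50.7] [ 444. -475.   44.] [ 485. -434.   60.]
corn [212.7 402.5] 316 [ 509.6 -405.3   50. ] [ 488. -424.   45.] [ 531. -384.   54.]
corn [176.1 412.5] 330 [ 460.8 -455.4   50. ] [ 439. -476.   45.] [ 482. -435.   54.]
corn [215.5 440.9] 371 [ 558.5 -459.1   50.1] [ 537. -479.   45.] [ 579. -438.   54.]
knob 100 [501.3 408.9  52.3] mid [501.4 408.7  53.3] ext [27.9 30.1 16.2]
lid 3106 [501.6 409.6  20.3] mid [505.1 410.8  26.9] ext [193.6 189.1  23.7]
potrim 553 [647.2 119.4 149.2] mid [627.2 117.3 149.4] ext [212.8 179.5  18.9]
lugs 414 [649.4 121.4 130. ] mid [643.5 118.3 128.5] ext [265.4 169.3  16.9]
bowl_l 404 [723.7 365.6  67.7] mid [721.5 361.7  68.3] ext [118.1 117.2  16.4]
bowl_r 402 [ 718.2 -338.4   67.2] mid [ 715.1 -334.4   68.4] ext [118.7 117.1  16.7]
salt 252 [ 324.1 -288.4   31. ] mid [ 325.4 -289.1   33.3] ext [76.8 78.7 16.7]
board 4885 [ 511.8 -400.1   15.4] mid [ 519.1 -405.    16. ] ext [279.5 246.5  12. ]
strip 4639 [487.2  -4.6  59.7] mid [483.1 -11.2  60. ] ext [108.2 462.1  10. ]
caps 52 [471.4  72.3  83.6] mid [472.2  71.5  83.7] ext [27.2 14.1 13.9]
capsR 59 [480.6 -83.8  83.6] mid [480.8 -83.8  83.6] ext [27.  13.8 15.3]
plates 14914 [600.  -20.9  60. ] mid [606.3  -4.5  60. ] ext [354.6 475.6  10. ]
```

View pics/tc1.png

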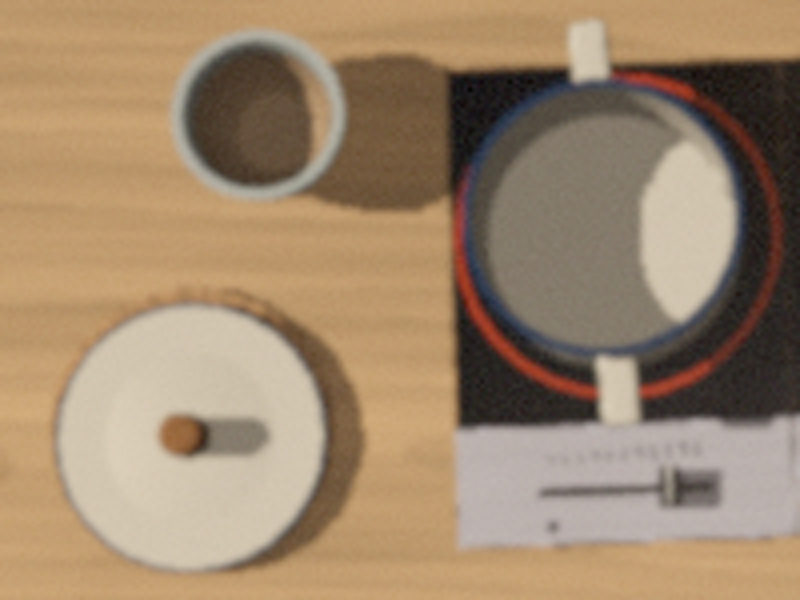

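View pics/tc2.png

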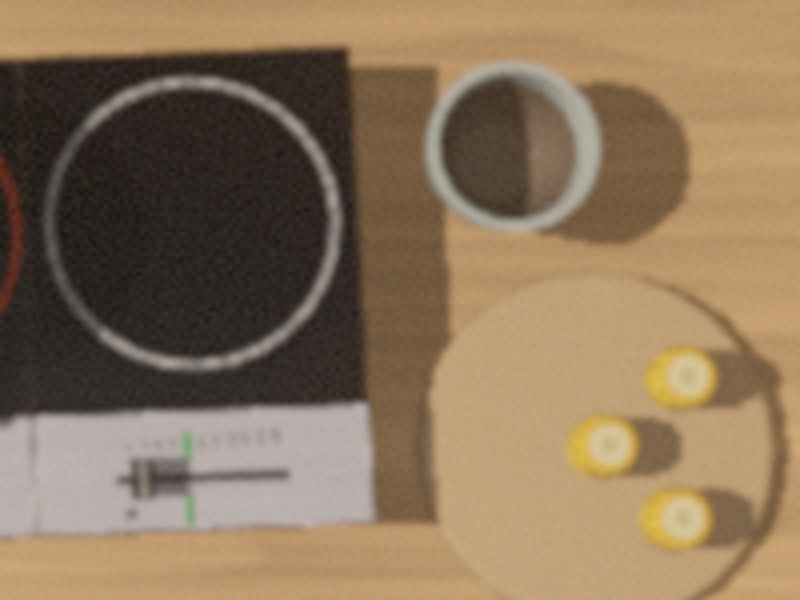

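```bash
cat >> h.py <<'E'
def ring(c,u0,u1,v0,v1,z):
    im=c['image'].astype(int)[v0:v1,u0:u1]; m=im.min(2)>105
    v,u=np.nonzero(m); P=np.array([px2w(c,a+u0,b+v0,z) for a,b in zip(u,v)])
    for k in range(6):
        ce,r=circ(P); d=abs(np.hypot(*(P[:,:2]-ce).T)-r); P=P[d<max(6,np.percentile(d,90) if k<3 else 6)]
    return ce.round(1),round(r,1),len(P)
def rim(c,box,z0=141,z1=160,R=90):
    W=cloud(c);u0,u1,v0,v1=box; Q=W[v0:v1,u0:u1].reshape(-1,3); Q=Q[(Q[:,2]>z0)&(Q[:,2]<z1)]
    ce=np.median(Q[:,:2],0)
    for k in range(10):
        d=np.hypot(*(Q[:,:2]-ce).T); q=Q[abs(d-R+2)<8]; ce,r=circ(q)
    return ce.round(1),round(r,1),len(q)
E
python3 - <<'E'
from h import *
c=dict(np.load('last_top.npz')); s=dict(np.load('last_scene.npz'))
print(ring(c,318,400,155,238,60)); print(ring(s,295,405,278,368,60))
print(rim(c,(225,315,145,245))); print(rim(s,(340,440,185,275)))
for n,C in(('t',c),('s',s)):
    W=cloud(C); im=C['image'].astype(int)
    m=(im[...,1]-im[...,2]>35)&(im[...,1]-im[...,0]>35)
    v,u=np.nonzero(m); P=np.array([px2w(C,a,b,60) for a,b in zip(u,v)]); P=P[(abs(P[:,0]-480)<60)&(abs(P[:,1])<200)]; print(n,'green',len(P),P.mean(0).round(1),P.min(0).round(),P.max(0).round())
    Q=W.reshape(-1,3)
    def b(nm,x,y,r,z0,z1):
        q=Q[(np.hypot(Q[:,0]-x,Q[:,1]-y)<r)&(Q[:,2]>z0)&(Q[:,2]<z1)]; print(n,nm,len(q),q.mean(0).round(1),((q.max(0)+q.min(0))/2).round(1))
    b('capB',471,72,30,80,90); b('capS',481,-84,30,80,90); b('knob',500,408,30,56,66)
    b('salt',324,-288,60,25,45)
    print(rim(C,(0,640,0,480)) if 0 else '')
im=s['image']; cv2.imwrite('pics/sc1.png',cv2.resize(im[180:330,230:430],(800,600),interpolation=cv2.INTER_CUBIC))
# lug directions
W=cloud(c);Q=W.reshape(-1,3); Q=Q[(Q[:,2]>126)&(Q[:,2]<140)]; d=Q[:,:2]-np.array([649,121]); r=np.hypot(*d.T); 
for sg in(1,-1):
    k=(r>98)&(r<140)&(sg*d[:,0]>0)&(abs(d[:,1])<60); print('lug',k.sum(),d[k].mean(0), Q[k].mean(0))
E
```

```text
(array([ 657.9, -115.4]), np.float64(98.0), 352)
(array([643.6, -91.3]), np.float64(123.0), 253)
(array([642.5, 116.9]), np.float64(88.0), 543)
(array([638.9, 116. ]), np.float64(88.0), 753)
t green 6 [ 474.8 -115.6   60. ] [ 455. -117.   60.] [ 507. -113.   60.]
t capB 44 [470.9  72.2  84.3] [471.9  71.4  85.1]
t capS 50 [480.4 -83.9  84.1] [480.8 -83.8  84.4]
t knob 12 [504.8 406.9  57.9] [503.7 406.3  58.8]
t salt 252 [ 324.1 -288.4   31. ] [ 325.4 -289.1   33.3]

s green 22 [ 482.  -117.1   60. ] [ 450. -120.   60.] [ 509. -114.   60.]
s capB 45 [468.2  71.   82.8] [467.3  70.3  83.5]
s capS 62 [478.1 -85.6  82.9] [477.1 -84.9  83.7]<stdin>:11: RuntimeWarning: Mean of empty slice.
  ret = um.true_divide(
Traceback (most recent call last):
ValueError: zero-size array to reduction operation maximum which has no identity
```

```bash
python3 -m jog '[10,-12,4,0,0,0.1,6.8, 20,-25,4,0,0,0.2,6.8, 34,-46,4,0,0,0.345,6.8, 34,-46,4,0,0,0.345,6.8, 34,-46,4,0,0,0.345,6.8, 34,-46,4,0,0,0.345,6.8, 34,-46,4,0,0,0.345,6.8, 34,-46,4,0,0,0.345,6.8, 34,-46,4,0,0,0.345,6.8, 34,-46,4,0,0,0.345,6.8, 34,-46,4,0,0,0.345,6.8, 34,-46,4,0,0,0.345,6.8]' 30
```

```text
t: 1.3
position: [562.1, 146.0, 271.2]
tcp_rot: [[0.001, 0.006, 1.0], [-0.003, 1.0, -0.006], [-1.0, -0.003, 0.001]]
force: [-0.9, 0.3, 0.1]
gripper_width: 0.797
```

```bash
python3 -m jog '[0,-30,0,0,0,0,6.8, 0,-30,0,0,0,0,6.8, 0,-30,0,0,0,0,6.8, 0,-30,0,0,0,0,6.8, 0,-30,0,0,0,0,6.8, 0,-30,0,0,0,0,6.8, 0,-55,0,0,0,0,6.8, 0,-55,0,0,0,0,6.8, 0,-55,0,0,0,0,6.8, 0,-55,0,0,0,0,6.8, 0,-55,0,0,0,0,6.8, 0,-55,0,0,0,0,6.8]'
python3 -m jog '[0,0,0,0,0,0,6.8,0,0,0,0,0,0,6.8]'
python3 - <<'E'
from h import *
for n in('top','scene'):
    c=cam(n); corns(c)
E
```

```text
t: 2.5
position: [555.5, -408.1, 270.0]
tcp_rot: [[-0.003, 0.011, 1.0], [-0.006, 1.0, -0.011], [-1.0, -0.006, -0.003]]
force: [-0.6, -0.5, 0.3]
gripper_width: 0.8
t: 2.7
position: [560.1, -396.5, 270.8]
tcp_rot: [[-0.0, -0.002, 1.0], [0.002, 1.0, 0.002], [-1.0, 0.002, -0.0]]
force: [-0.1, -0.5, -0.2]
gripper_width: 0.799
corn [480.8 235. ] 94 [ 556.4 -456.3   50.9] [ 540. -478.   44.] [ 576. -438.   60.]
corn [461.  250.7] 115 [ 512.2 -402.    50. ] [ 492. -423.   44.] [ 533. -384.   58.]
corn [477.6 267.9] 88 [ 466.  -447.8   49.8] [ 444. -471.   44.] [ 485. -433.   59.]
corn [212.7 402.6] 306 [ 509.8 -405.4   50.2] [ 489. -425.   45.] [ 530. -385.   55.]
corn [176.1 412.6] 325 [ 461.  -455.5   50.1] [ 439. -476.   44.] [ 482. -435.   55.]
corn [215.6 441. ] 299 [ 558.6 -459.1   49.8] [ 536. -478.   44.] [ 579. -438.   54.]
corn [215.2 440.8] 58 [ 558.1 -459.3   50.5] [ 551. -467.   47.] [ 565. -453.   54.]
```

```bash
python3 -m jog '[0,-3,-4,0,0,0,6.8, 0,-6,-8,0,0,0,6.8, 0,-6,-12,0,0,0,6.8, 0,-6,-15,0,0,0,6.8, 0,-6,-18,0,0,0,6.8, 0,-6,-20.5,0,0,0,6.8, 0,-6,-22.5,0,0,0,6.8, 0,-6,-24,0,0,0,6.8,0,-6,-24.8,0,0,0,6.8,0,-6,-24.8,0,0,0,6.8]'
python3 -m jog '[0,0,0,0,0,0,3.8,0,0,0,0,0,0,3.8,0,0,0,0,0,0,3.8,0,0,0,0,0,0,3.8,0,0,0,0,0,0,3.8,0,0,0,0,0,0,3.8]' 40
```

```text
t: 3.8
position: [559.6, -457.3, 22.5]
tcp_rot: [[-0.001, -0.001, 1.0], [0.001, 1.0, 0.001], [-1.0, 0.001, -0.001]]
force: [0.3, 0.4, -0.0]
gripper_width: 0.796
t: 4.4
position: [560.6, -459.0, 24.9]
tcp_rot: [[0.002, -0.0, 1.0], [-0.002, 1.0, 0.0], [-1.0, -0.002, 0.002]]
force: [-0.0, 0.5, 6.9]
gripper_width: 0.498
```

```bash
python3 -m jog '[0,0,1,0,0,0,3.6,0,0,3,0,0,0,3.6,0,0,7,0,0,0,3.6,0,0,11,0,0,0,3.6,0,0,15,0,0,0,3.6,0,0,19,0,0,0,3.6,0,0,22,0,0,0,3.6,0,0,22,0,0,0,3.6]' 50
python3 -m jog '[1,4,0,0,0,0,3.6,2,8,0,0,0,0,3.6,3,12,0,0,0,0,3.6,4,16,0,0,0,0,3.6,5,20,0,0,0,0,3.6,6,24,0,0,0,0,3.6,6,28,0,0,0,0,3.6,6,32,0,0,0,0,3.6,6,34,0,0,0,0,3.6,6,34,0,0,0,0,3.6]'
python3 - <<'E'
from h import *
c=cam('scene'); cv2.imwrite('pics/s1.png',c['image']); corns(c)
E
```

```text
t: 5.2
position: [561.7, -460.1, 249.7]
tcp_rot: [[0.008, 0.0, 1.0], [-0.006, 1.0, 0.0], [-1.0, -0.006, 0.008]]
force: [0.3, -0.5, -0.1]
gripper_width: 0.499
t: 6.2
position: [619.3, -112.7, 242.6]
tcp_rot: [[-0.002, -0.007, 1.0], [0.003, 1.0, 0.007], [-1.0, 0.003, -0.002]]
force: [-0.1, -0.5, -0.1]
gripper_width: 0.501
corn [212.7 402.6] 311 [ 509.7 -405.5   50.2] [ 487. -425.   44.] [ 530. -385.   55.]
corn [176.1 412.6] 324 [ 461.  -455.6   50.3] [ 440. -476.   45.] [ 481. -435.   55.]
```

View pics/s1.png

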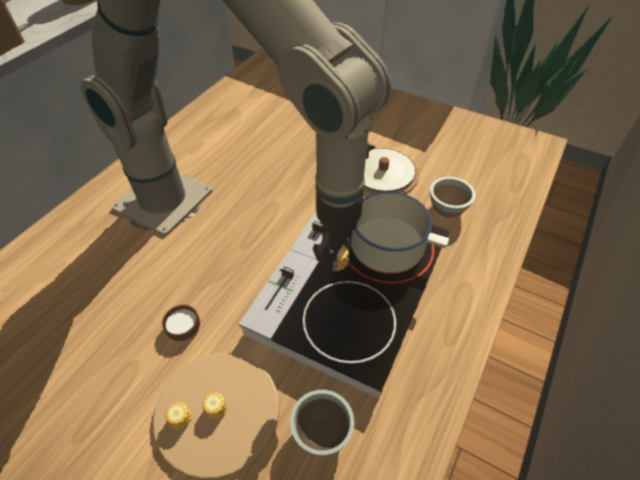

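```bash
python3 -m jog '[1.5,4,0,0,0,0,3.6,3,8,0,0,0,0,3.6,4.5,12,0,0,0,0,3.6,6,16,0,0,0,0,3.6,6.8,20,0,0,0,0,3.6,6.8,22.5,0,0,0,0,3.6,6.8,23.5,0,0,0,0,3.6,6.8,23.5,-2,0,0,0,3.6,6.8,23.5,-5,0,0,0,3.6,6.8,23.5,-5,0,0,0,3.6]'
python3 -m jog '[0,0,-3,0,0,0,3.6,0,0,-6,0,0,0,3.6,0,0,-8.5,0,0,0,3.6,0,0,-10,0,0,0,3.6,0,0,-10.6,0,0,0,3.6,0,0,-10.6,0,0,0,3.6]'
python3 -m jog '[0,0,0,0,0,0,5.6,0,0,0,0,0,0,5.6,0,0,0,0,0,0,5.6,0,0,0,0,0,0,5.6,0,0,2,0,0,0,5.6,0,0,5,0,0,0,5.6,0,0,9,0,0,0,5.6,0,0,13,0,0,0,5.6,0,0,13,0,0,0,5.6]'
```

```text
t: 7.25
position: [684.8, 112.6, 188.9]
tcp_rot: [[-0.009, 0.003, 1.0], [-0.004, 1.0, -0.003], [-1.0, -0.004, -0.009]]
force: [-0.8, -0.5, -0.6]
gripper_width: 0.497
t: 7.85
position: [688.0, 115.9, 87.5]
tcp_rot: [[-0.0, 0.001, 1.0], [-0.0, 1.0, -0.001], [-1.0, -0.0, -0.0]]
force: [0.3, 0.6, -0.8]
gripper_width: 0.498
t: 8.75
position: [691.7, 117.4, 224.6]
tcp_rot: [[0.012, -0.0, 1.0], [0.002, 1.0, 0.0], [-1.0, 0.002, 0.012]]
force: [-0.2, -0.1, 1.0]
gripper_width: 0.657
```

```bash
python3 -m jog '[-2,-5,2,0,0,0,6.8,-4,-10,2,0,0,0,6.8,-6,-15,2,0,0,0,6.8,-8,-20,2,0,0,0,6.8,-10,-24.5,2,0,0,0,6.8,-12,-29,2,0,0,0,6.8,-14,-33.5,2,0,0,0,6.8,-16,-38,2,0,0,0,6.8,-18,-42,2,0,0,0,6.8,-19,-45,2,0,0,0,6.8,-20,-46,2,0,0,0,6.8,-20,-46,2,0,0,0,6.8]'
python3 - <<'E'
from h import *
for n in('top','scene'):
    c=cam(n); corns(c); cv2.imwrite('pics/%s2.png'%n,c['image'])
im=c['image']; cv2.imwrite('pics/s2c.png',cv2.resize(im[180:330,300:500],(800,600)))
st()
E
```

```text
t: 9.95
position: [485.3, -345.7, 237.0]
tcp_rot: [[-0.002, 0.005, 1.0], [-0.001, 1.0, -0.005], [-1.0, -0.001, -0.002]]
force: [0.7, 0.2, 0.2]
gripper_width: 0.794
corn [212.7 402.5] 314 [ 509.6 -405.4   50.1] [ 488. -425.   44.] [ 530. -385.   55.]
corn [176.1 412.5] 328 [ 461.  -455.5   50.2] [ 439. -476.   44.] [ 481. -435.   55.]
t 10.05 p [ 488.5 -341.5  237.1] F [-0.4  0.3 -0.6] w 0.796
```

View pics/s2c.png

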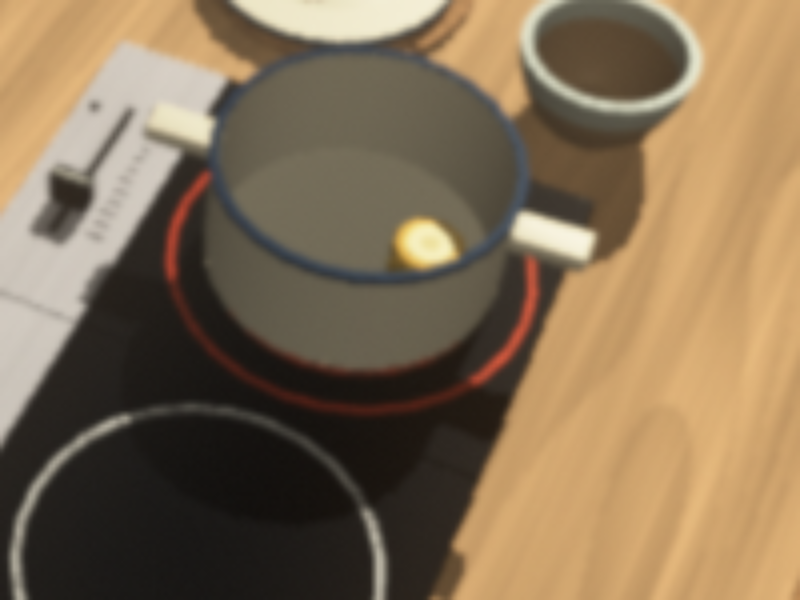

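```bash
python3 -m jog '[-1,-4,-2,0,0,0,6.8,-2,-8,-5,0,0,0,6.8,-2.6,-11.2,-8,0,0,0,6.8,-2.6,-11.2,-11,0,0,0,6.8,-2.6,-11.2,-14,0,0,0,6.8,-2.6,-11.2,-17,0,0,0,6.8,-2.6,-11.2,-19,0,0,0,6.8,-2.6,-11.2,-20.5,0,0,0,6.8,-2.6,-11.2,-21,0,0,0,6.8,-2.6,-11.2,-21,0,0,0,6.8]' 50
python3 -m jog '[0,0,0,0,0,0,3.6,0,0,0,0,0,0,3.6,0,0,0,0,0,0,3.6,0,0,0,0,0,0,3.6,0,0,0,0,0,0,3.6,0,0,0,0,0,0,3.6]' 50
python3 -m jog '[0,0,1,0,0,0,3.6,0,0,3,0,0,0,3.6,0,0,7,0,0,0,3.6,0,0,11,0,0,0,3.6,0,0,15,0,0,0,3.6,0,0,19,0,0,0,3.6,0,0,21,0,0,0,3.6,0,0,21,0,0,0,3.6]'
```

```text
t: 11.05
position: [462.6, -454.1, 27.0]
tcp_rot: [[-0.0, -0.002, 1.0], [0.001, 1.0, 0.002], [-1.0, 0.001, -0.0]]
force: [0.4, 0.7, 0.5]
gripper_width: 0.795
t: 11.65
position: [462.7, -456.0, 28.9]
tcp_rot: [[0.002, -0.0, 1.0], [-0.002, 1.0, 0.0], [-1.0, -0.002, 0.002]]
force: [-0.2, 0.3, 6.7]
gripper_width: 0.494
t: 12.45
position: [463.0, -456.8, 241.8]
tcp_rot: [[0.006, 0.0, 1.0], [-0.005, 1.0, -0.0], [-1.0, -0.005, 0.006]]
force: [0.5, 0.7, -0.6]
gripper_width: 0.497
```

```bash
python3 -m jog '[1,4,0,0,0,0,3.6,2,8.5,0,0,0,0,3.6,3,13,0,0,0,0,3.6,4,17.5,0,0,0,0,3.6,5,22,0,0,0,0,3.6,6,26.5,0,0,0,0,3.6,7,31,0,0,0,0,3.6,8,35.5,0,0,0,0,3.6,9,40,0,0,0,0,3.6,10,44.5,0,0,0,0,3.6,11.5,49,0,0,0,0,3.6,12.5,53,0,0,0,0,3.6]'
python3 -m jog '[0.6,3,0,0,0,0,3.6,0.6,4.2,0,0,0,0,3.6,0.6,4.2,0,0,0,0,3.6,0.6,4.2,-2.5,0,0,0,3.6,0.6,4.2,-5,0,0,0,3.6,0.6,4.2,-7.5,0,0,0,3.6,0.6,4.2,-10,0,0,0,3.6,0.6,4.2,-12.5,0,0,0,3.6,0.6,4.2,-14,0,0,0,3.6,0.6,4.2,-15,0,0,0,3.6,0.6,4.2,-15,0,0,0,3.6]'
python3 -m jog '[0,0,0,0,0,0,5.6,0,0,0,0,0,0,5.6,0,0,0,0,0,0,5.6,0,0,0,0,0,0,5.6,0,0,2,0,0,0,5.6,0,0,5,0,0,0,5.6,0,0,9,0,0,0,5.6,0,0,13,0,0,0,5.6,0,0,14,0,0,0,5.6,0,0,14,0,0,0,5.6]'
```

```text
t: 13.65
position: [586.2, 77.3, 236.1]
tcp_rot: [[-0.002, -0.001, 1.0], [0.0, 1.0, 0.001], [-1.0, 0.0, -0.002]]
force: [1.0, -0.2, -0.5]
gripper_width: 0.499
t: 14.75
position: [592.0, 114.7, 86.3]
tcp_rot: [[-0.002, 0.002, 1.0], [-0.001, 1.0, -0.002], [-1.0, -0.001, -0.002]]
force: [-0.9, -1.2, 0.4]
gripper_width: 0.497
t: 15.75
position: [593.1, 116.8, 229.1]
tcp_rot: [[0.003, -0.0, 1.0], [0.001, 1.0, 0.0], [-1.0, 0.001, 0.003]]
force: [0.5, -0.3, -0.2]
gripper_width: 0.655
```

```bash
python3 -m jog '[-1,-5,1,0,0,0,6.8,-2,-10,1,0,0,0,6.8,-3,-15,1,0,0,0,6.8,-4,-20,1,0,0,0,6.8,-5,-24.5,1,0,0,0,6.8,-6,-29,1,0,0,0,6.8,-7,-33.5,1,0,0,0,6.8,-7.5,-37,1,0,0,0,6.8,-8.2,-40,1,0,0,0,6.8,-8.2,-42,1,0,0,0,6.8,-8.2,-42,1,0,0,0,6.8]'
python3 - <<'E'
from h import *
c=cam('scene'); corns(c); corns(c,90,115);cv2.imwrite('pics/s3.png',c['image'])
im=c['image']; cv2.imwrite('pics/s3c.png',cv2.resize(im[180:330,300:500],(800,600)))
st()
E
```

```text
t: 16.85
position: [508.0, -306.5, 235.0]
tcp_rot: [[-0.004, 0.006, 1.0], [-0.0, 1.0, -0.006], [-1.0, -0.0, -0.004]]
force: [0.3, -0.0, -0.8]
gripper_width: 0.796
corn [239.1 407.5] 260 [ 559.6 -387.6   49.9] [ 538. -407.   45.] [ 579. -367.   56.]
corn [238.9 407.2] 48 [ 559.5 -387.7   51.1] [ 553. -395.   47.] [ 567. -380.   55.]
corn [370.1 228.4] 74 [594.1 108.4  98.5] [573.  95.  92.] [608. 130. 103.]
corn [402.  240.1] 57 [675.3 111.4  99.1] [664.  95.  95.] [693. 134. 103.]
t 16.9 p [ 508.9 -303.7  235.2] F [ 0.1 -0.5 -0.7] w 0.799
```

View pics/s3.png

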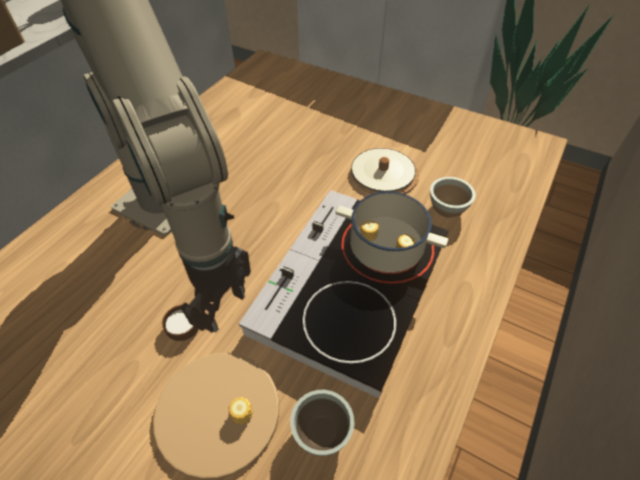

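```bash
python3 -m jog '[2,-3,0,0,0,0,6.8,4,-6,-2,0,0,0,6.8,5,-8.3,-5,0,0,0,6.8,5,-8.3,-8,0,0,0,6.8,5,-8.3,-11,0,0,0,6.8,5,-8.3,-14,0,0,0,6.8,5,-8.3,-17,0,0,0,6.8,5,-8.3,-19,0,0,0,6.8,5,-8.3,-20.5,0,0,0,6.8,5,-8.3,-21,0,0,0,6.8,5,-8.3,-21,0,0,0,6.8]' 50
python3 - <<'E'
from h import *
c=cam('scene');cv2.imwrite('pics/s4.png',cv2.resize(c['image'][330:480,140:340],(800,600)))
E
```

```text
t: 18.0
position: [560.6, -385.1, 26.6]
tcp_rot: [[-0.001, -0.001, 1.0], [0.001, 1.0, 0.001], [-1.0, 0.001, -0.001]]
force: [0.0, -0.7, 0.6]
gripper_width: 0.798
```

View pics/s4.png

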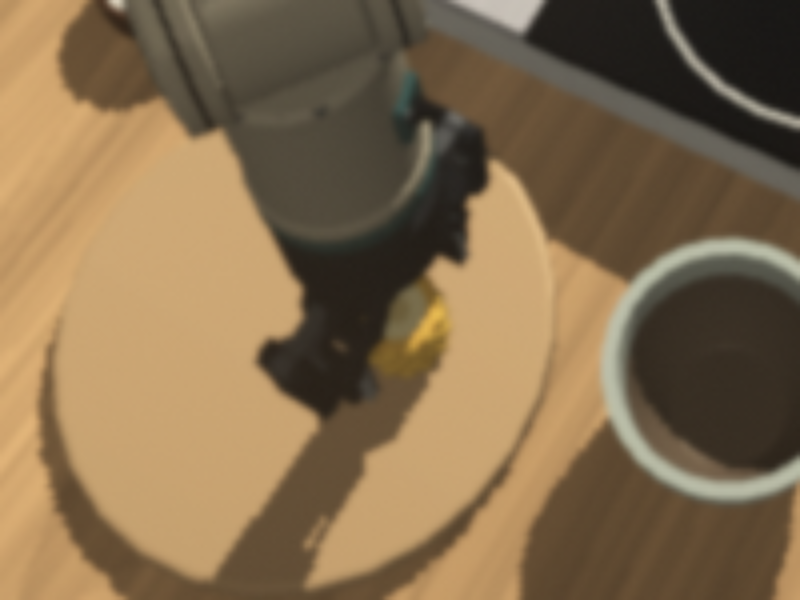

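```bash
python3 -m jog '[0,0,0,0,0,0,3.6,0,0,0,0,0,0,3.6,0,0,0,0,0,0,3.6,0,0,0,0,0,0,3.6,0,0,0,0,0,0,3.6,0,0,1,0,0,0,3.6,0,0,3,0,0,0,3.6,0,0,7,0,0,0,3.6,0,0,11,0,0,0,3.6,0,0,15,0,0,0,3.6,0,0,18,0,0,0,3.6,0,0,21,0,0,0,3.6]' 50
python3 -m jog '[0.5,4,0,0,0,0,3.6,1.5,8.5,0,0,0,0,3.6,2,13,0,0,0,0,3.6,3,17.5,0,0,0,0,3.6,4,22,0,0,0,0,3.6,5,26.5,0,0,0,0,3.6,6,31,0,0,0,0,3.6,7,35.5,0,0,0,0,3.6,8,40,0,0,0,0,3.6,8,44.5,0,0,0,0,3.6,8,47,0,0,0,0,3.6,8,47.8,0,0,0,0,3.6]'
python3 -m jog '[0,0,0,0,0,0,3.6,0,0,0,0,0,0,3.6]'
python3 - <<'E'
from h import *
c=cam('scene');cv2.imwrite('pics/s5.png',cv2.resize(c['image'][120:270,300:500],(800,600)))
E
```

```text
t: 19.25
position: [560.4, -386.2, 239.7]
tcp_rot: [[0.001, 0.0, 1.0], [-0.0, 1.0, -0.0], [-1.0, -0.0, 0.001]]
force: [-0.1, -0.0, -0.5]
gripper_width: 0.497
t: 20.45
position: [639.9, 96.9, 237.6]
tcp_rot: [[-0.001, -0.006, 1.0], [0.003, 1.0, 0.006], [-1.0, 0.003, -0.001]]
force: [-0.2, -0.4, -0.2]
gripper_width: 0.496
t: 20.65
position: [640.7, 89.2, 237.5]
tcp_rot: [[0.0, 0.002, 1.0], [-0.002, 1.0, -0.002], [-1.0, -0.002, 0.0]]
force: [0.5, -1.1, -0.2]
gripper_width: 0.496
```

View pics/s5.png

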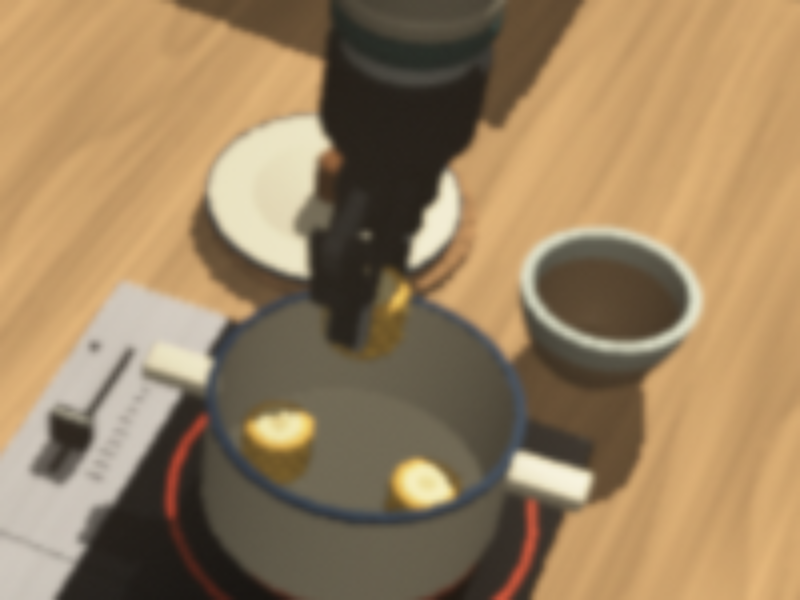

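```bash
python3 -m jog '[0,0,-2.5,0,0,0,3.6,0,0,-5,0,0,0,3.6,0,0,-7.5,0,0,0,3.6,0,0,-10,0,0,0,3.6,0,0,-12.5,0,0,0,3.6,0,0,-14,0,0,0,3.6,0,0,-15,0,0,0,3.6,0,0,-15,0,0,0,3.6]'
python3 -m jog '[0,0,0,0,0,0,5.6,0,0,0,0,0,0,5.6,0,0,0,0,0,0,5.6,0,0,0,0,0,0,5.6,0,0,2,0,0,0,5.6,0,0,5,0,0,0,5.6,0,0,9,0,0,0,5.6,0,0,13,0,0,0,5.6,0,0,14,0,0,0,5.6,0,0,14,0,0,0,5.6]'
python3 -m jog '[-3,-5,0,0,0,0,5.6,-6,-9,0,0,0,0,5.6,-10,-13,0,0,0,0,5.6,-12,-18,0,0,0,0,5.6,-12,-22,0,0,0,0,5.6,-12,-24,0,0,0,0,5.6,-12,-24,0,0,0,0,5.6]'
python3 - <<'E'
from h import *
c=cam('top'); s=cam('scene');cv2.imwrite('pics/s6.png',cv2.resize(s['image'][120:270,300:500],(800,600)));cv2.imwrite('pics/t6.png',cv2.resize(c['image'][140:290,120:320],(800,600)))
st()
corns(s); corns(c)
print(rim(c,(225,315,145,245))); print(rim(s,(340,440,185,275)))
for C in(c,s):
    corns(C,80,120)
    W=cloud(C);Q=W.reshape(-1,3); Q=Q[(Q[:,2]>120)&(Q[:,2]<140)]; d=Q[:,:2]-np.array([641,116.5]); r=np.hypot(*d.T)
    for sg in(1,-1):
        k=(r>100)&(r<142)&(sg*d[:,0]>0)&(abs(d[:,1])<60); print('lug',k.sum(),d[k].mean(0).round(1), Q[k].mean(0).round(1))
    im=C['image'].astype(int); W=cloud(C); m=(im[...,2]-im[...,0]>50)&(np.hypot(W[...,0]-502,W[...,1]-408)<40)&(W[...,2]>30); 
    q=W[m]; print('knob',m.sum(),q.mean(0).round(1),q.max(0).round(1),q.min(0).round(1))
    q=W[(np.hypot(W[...,0]-502,W[...,1]-408)<102)&(W[...,2]>14)&(W[...,2]<30)]
    print('lid',q.mean(0).round(1),((q.max(0)+q.min(0))/2).round(1))
E
```

```text
t: 21.5
position: [640.2, 90.7, 86.4]
tcp_rot: [[-0.002, 0.001, 1.0], [-0.001, 1.0, -0.001], [-1.0, -0.001, -0.002]]
force: [-0.4, -0.1, -0.1]
gripper_width: 0.497
t: 22.5
position: [642.0, 91.2, 229.8]
tcp_rot: [[0.005, 0.001, 1.0], [0.0, 1.0, -0.001], [-1.0, 0.0, 0.005]]
force: [-0.5, 0.5, -0.3]
gripper_width: 0.656
t: 23.2
position: [518.3, -154.0, 225.8]
tcp_rot: [[-0.003, 0.008, 1.0], [-0.003, 1.0, -0.008], [-1.0, -0.003, -0.003]]
force: [-0.8, 0.2, 1.1]
gripper_width: 0.652
t 23.3 p [ 519.5 -148.4  225.9] F [-0.2  0.4 -0.1] w 0.653
(array([641.2, 115.4]), np.float64(88.0), 542)
(array([637.8, 114.6]), np.float64(88.0), 742)
corn [274.1 181.6] 86 [683.1 112.1  99.6] [667.  96.  89.] [708. 131. 109.]
corn [280.8 197.6] 124 [640.5  93.   99.2] [621.  74.  82.] [662. 112. 107.]
corn [274.1 213.1] 68 [598.1 109.7 100.5] [577.  96.  94.] [612. 129. 108.]
lug 115 [116.1  11.4] [757.1 127.9 130.5]
lug 123 [-116.3  -14.2] [524.7 102.3 130.8]
knob 83 [500.2 410.3  52.5] [512.5 423.3  60.7] [487.5 397.   44.5]
lid [500.8 409.9  20. ] [503.7 410.8  21.9]
corn [370.2 228.5] 74 [594.8 107.8  98.7] [575.  93.  93.] [608. 129. 103.]
corn [383.8 240.3] 114 [638.4  90.3  98.8] [618.  71.  94.] [658. 112. 103.]
corn [402.  240.5] 63 [675.8 110.6  99. ] [665.  95.  94.] [695. 131. 103.]
lug 143 [114.8   8.7] [755.8 125.2 128.4]
lug 147 [-116.5  -17.3] [524.5  99.2 129. ]
knob 59 [497.7 408.6  50.8] [512.1 421.5  54.4] [482.2 395.9  45. ]
lid [499.8 404.2  18.1] [496.6 409.5  21.9]
```

View pics/s6.png

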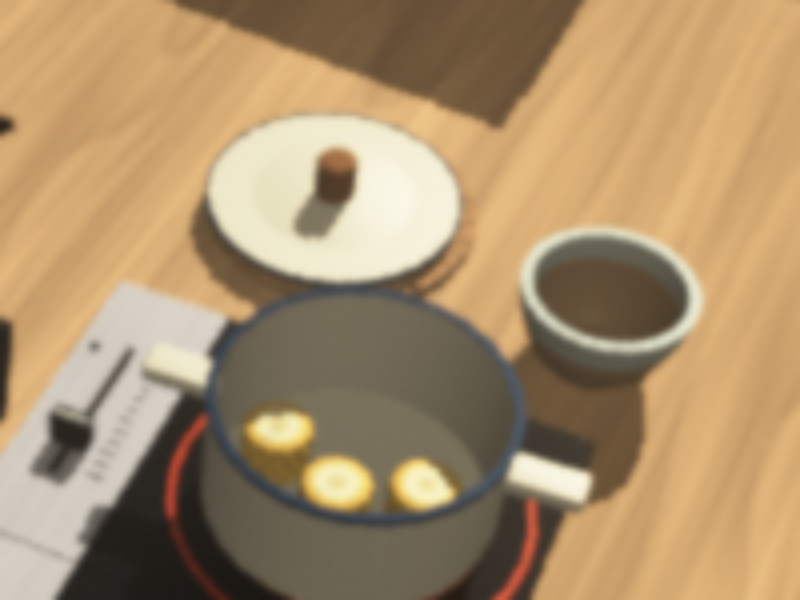

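View pics/t6.png

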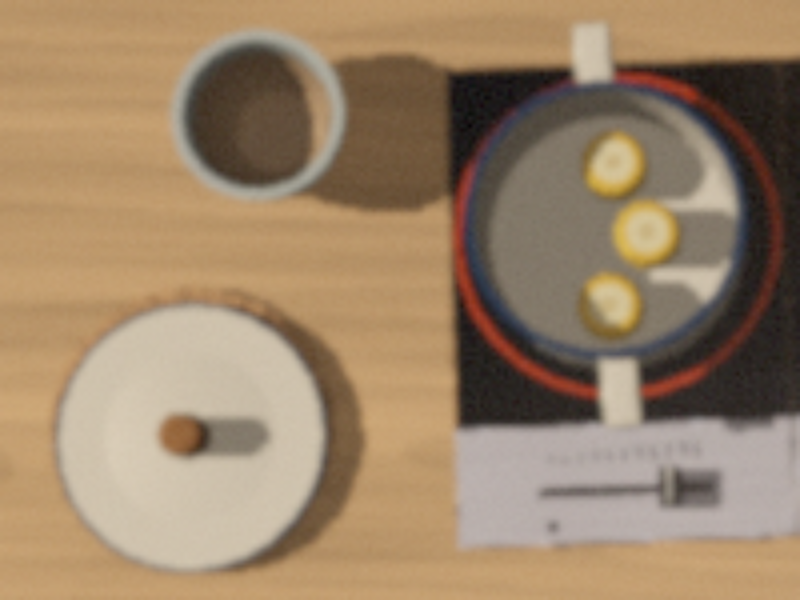

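```bash
python3 -m jog '[-1,5,1,0,0,0,6,-2,10,1,0,0,0,6,-2,15,1,0,0,0,6,-2,20,1,0,0,0,6,-2,25,1,0,0,0,6,-2,30,1,0,0,0,6,-2,35,1,0,0,0,6,-2,40,1,0,0,0,6,-2,44,1,0,0,0,6,-2,46,1,0,0,0,6,-2,46,1,0,0,0,6]'
python3 - <<'E'
from h import *
c=dict(np.load('last_top.npz'));s=dict(np.load('last_scene.npz'))
print(px2w(c,165.3,248.5,53),px2w(s,384,160,53))
c=cam('top'); s=cam('scene')
st()
for C in(c,s):
    im=C['image'].astype(int); W=cloud(C); m=(im[...,2]-im[...,0]>50)&(np.hypot(W[...,0]-502,W[...,1]-408)<40)&(W[...,2]>46); 
    q=W[m]; print('knob',m.sum(),q.mean(0).round(1),q.max(0).round(1),q.min(0).round(1))
    for z in(70,150):
        q=W[(abs(W[...,2]-z)<10)&(np.hypot(W[...,0]-640,W[...,1]-115)<91)]
        print('corn in pan',len(q))
E
```

```text
t: 24.4
position: [498.0, 317.1, 236.1]
tcp_rot: [[-0.002, -0.009, 1.0], [0.002, 1.0, 0.009], [-1.0, 0.002, -0.002]]
force: [-1.1, -0.4, -1.0]
gripper_width: 0.704
[499.85931253 407.81974343  53.        ] [500.21930313 404.59520892  53.        ]
t 24.5 p [499.7 311.4 236.4] F [-0.3  0.5  0.2] w 0.702<stdin>:8: RuntimeWarning: Mean of empty slice.
  ret = um.true_divide(
Traceback (most recent call last):
ValueError: zero-size array to reduction operation maximum which has no identity
```

```bash
python3 -m jog '[0,4,-2,0,0,0,6,0,8,-4,0,0,0,6,0,9.5,-7,0,0,0,6,0,9.5,-10,0,0,0,6,0,9.5,-13,0,0,0,6,0,9.5,-16,0,0,0,6,0,9.5,-18.5,0,0,0,6,0,9.5,-20,0,0,0,6,0,9.5,-20.9,0,0,0,6,0,9.5,-20.9,0,0,0,6]'
python3 - <<'E'
from h import *
s=cam('scene');cv2.imwrite('pics/s7.png',cv2.resize(s['image'][100:220,300:460],(800,600)));st()
E
```

```text
t: 25.5
position: [500.7, 405.5, 27.6]
tcp_rot: [[-0.001, 0.001, 1.0], [-0.001, 1.0, -0.001], [-1.0, -0.001, -0.001]]
force: [0.2, 0.2, 0.5]
gripper_width: 0.698
t 25.55 p [501.1 406.3  28.7] F [0.6 0.1 0.8] w 0.699
```

View pics/s7.png

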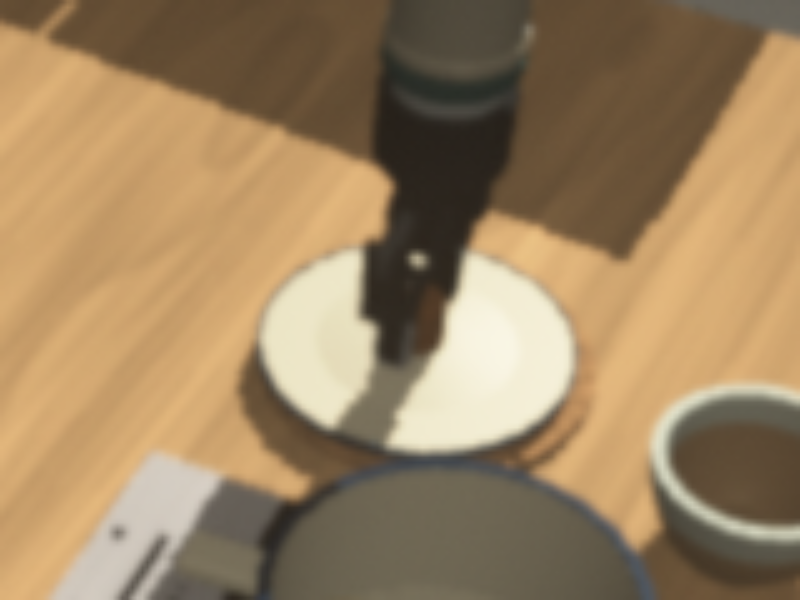

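```bash
python3 -m jog '[0,0,0,0,0,0,2.2,0,0,0,0,0,0,2.2,0,0,0,0,0,0,2.2,0,0,0,0,0,0,2.2,0,0,0,0,0,0,2.2,0,0,0,0,0,0,2.2,0,0,0,0,0,0,2.2]' 80
python3 -m jog '[0,0,0.5,0,0,0,2.2,0,0,1,0,0,0,2.2,0,0,2,0,0,0,2.2,0,0,3.5,0,0,0,2.2,0,0,5,0,0,0,2.2,0,0,5,0,0,0,2.2,0,0,5,0,0,0,2.2]'
python3 - <<'E'
from h import *
s=cam('scene');cv2.imwrite('pics/s8.png',cv2.resize(s['image'][100:220,300:460],(800,600)));st()
E
```

```text
t: 26.25
position: [501.6, 407.8, 30.2]
tcp_rot: [[0.002, -0.0, 1.0], [0.002, 1.0, 0.0], [-1.0, 0.002, 0.002]]
force: [-0.5, 0.2, 6.1]
gripper_width: 0.335
t: 26.95
position: [501.0, 407.0, 79.2]
tcp_rot: [[0.001, -0.0, 1.0], [0.001, 1.0, 0.0], [-1.0, 0.001, 0.001]]
force: [0.0, -0.1, -2.4]
gripper_width: 0.336
t 27.0 p [500.6 406.6  78.4] F [ 0.5  0.2 -2.3] w 0.336
```

View pics/s8.png

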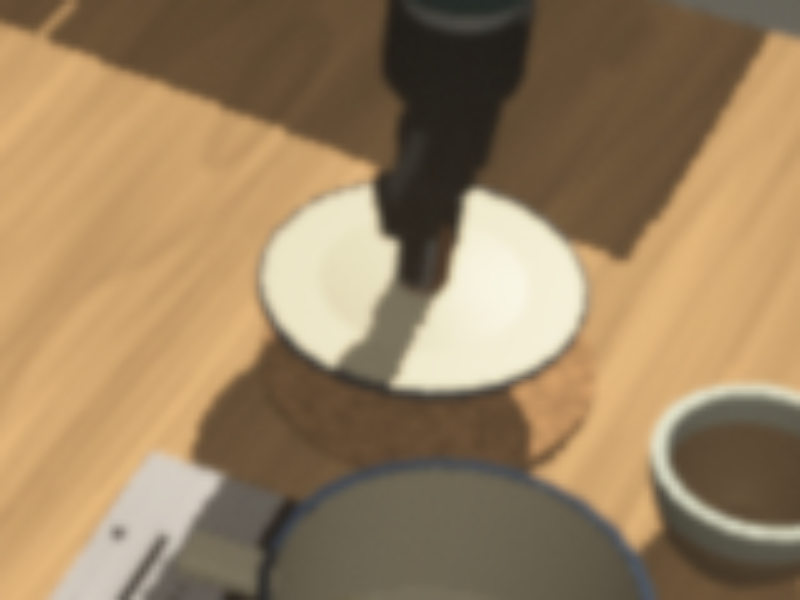

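```bash
python3 -m jog '[0,0,2,0,0,0,2.2,0,0,5,0,0,0,2.2,0,0,8,0,0,0,2.2,0,0,11,0,0,0,2.2,1,-2,13,0,0,0,2.2,3,-5,13.5,0,0,0,2.2,4,-8,13.5,0,0,0,2.2,5.5,-11,13.5,0,0,0,2.2,7,-14,13.5,0,0,0,2.2,8,-17,13.5,0,0,0,2.2,9.5,-20,13.5,0,0,0,2.2,11,-23,13.5,0,0,0,2.2]'
python3 -m jog '[1,-2,0,0,0,0,2.2,2,-4,0,0,0,0,2.2,2.6,-5.5,0,0,0,0,2.2,2.9,-6.2,0,0,0,0,2.2,2.9,-6.2,0,0,0,0,2.2,2.9,-6.2,0,0,0,0,2.2,2.9,-6.2,0,0,0,0,2.2]'
python3 - <<'E'
from h import *
s=cam('scene');c=cam('top');cv2.imwrite('pics/s9.png',cv2.resize(s['image'][120:300,300:500],(800,600)));st();cv2.imwrite('pics/t9.png',cv2.resize(c['image'][140:260,200:360],(800,600)))
E
```

```text
t: 28.2
position: [610.4, 175.3, 212.4]
tcp_rot: [[-0.002, -0.0, 1.0], [-0.001, 1.0, 0.0], [-1.0, -0.001, -0.002]]
force: [0.5, 0.1, -1.9]
gripper_width: 0.334
t: 28.9
position: [639.1, 116.7, 213.3]
tcp_rot: [[-0.001, -0.002, 1.0], [0.001, 1.0, 0.002], [-1.0, 0.001, -0.001]]
force: [-1.0, 0.4, -1.2]
gripper_width: 0.334
t 29.0 p [639.3 116.2 213.4] F [-0.6  0.6 -2.8] w 0.332
```

View pics/s9.png

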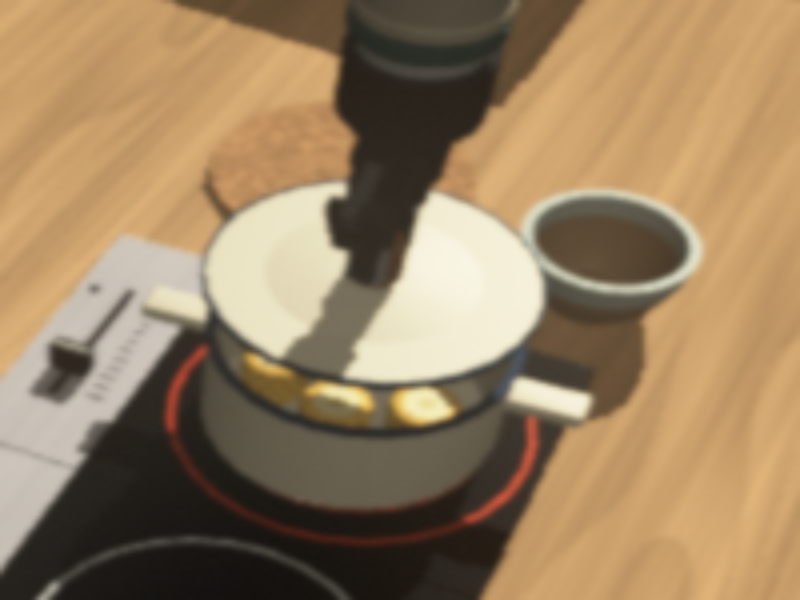

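View pics/t9.png

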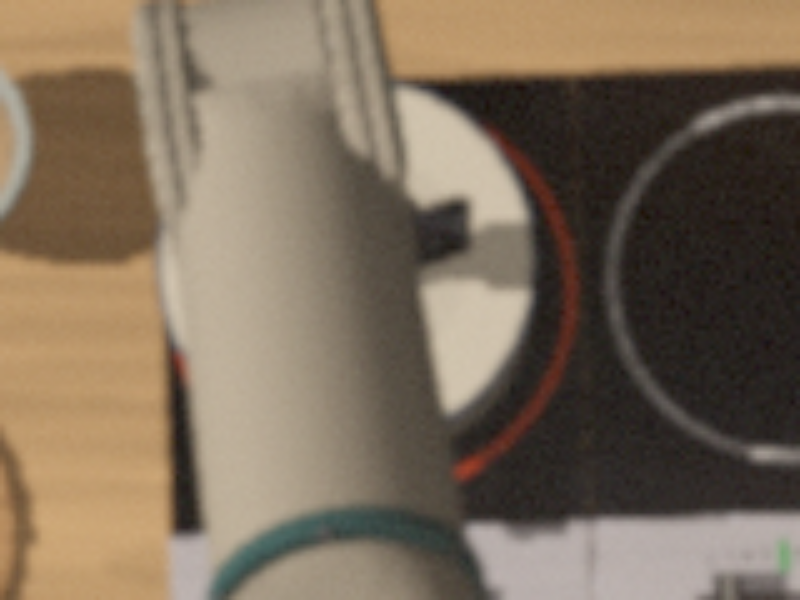

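```bash
cat >> h.py <<'E'
def hullcirc(C,x,y,r,z0,z1,R,zp):
    W=cloud(C); im=C['image'].astype(int)
    m=(np.hypot(W[...,0]-x,W[...,1]-y)<r)&(W[...,2]>z0)&(W[...,2]<z1)&(im.min(2)>140)
    m=cv2.morphologyEx(m.astype(np.uint8),cv2.MORPH_OPEN,np.ones((3,3)))
    v,u=np.nonzero(m); h=cv2.convexHull(np.c_[u,v].astype(np.int32))[:,0]
    P=np.array([px2w(C,a,b,zp) for a,b in h]); ce,rr=circ(P)
    # fixed-radius fit
    from scipy.optimize import least_squares
    f=least_squares(lambda p:np.hypot(P[:,0]-p[0],P[:,1]-p[1])-R,ce,loss='soft_l1')
    return f.x.round(1),ce.round(1),round(rr,1),len(h)
E
python3 - <<'E'
from h import *
s=dict(np.load('last_scene.npz'))
print(hullcirc(s,640,116,110,180,215,93,200))
im=s['image'].astype(int)
W=cloud(s); q=W[(W[...,2]>185)&(W[...,2]<215)&(im.min(2)>140)&(np.hypot(W[...,0]-640,W[...,1]-116)<110)]; print(len(q),np.percentile(q,[1,50,99],axis=0).round(1))
A=np.c_[q[:,:2],np.ones(len(q))]; print(np.linalg.lstsq(A,q[:,2],rcond=None)[0])
E
```

```text
(array([636.1, 117.7]), array([636.3, 117.4]), np.float64(92.5), 35)
2994 [[549.3  33.6 197.5]
 [657.7 107.9 200.8]
 [724.3 201.8 205. ]]
[-4.12028253e-03 -4.54470988e-04  2.03579484e+02]
```

```bash
python3 -m jog '[0.1,-0.2,0,0,0,0,2.2,0.1,-0.2,-1,0,0,0,2.2,0.1,-0.2,-2,0,0,0,2.2,0.1,-0.2,-3,0,0,0,2.2,0.1,-0.2,-3.6,0,0,0,2.2,0.1,-0.2,-3.9,0,0,0,2.2,0.1,-0.2,-4.1,0,0,0,2.2,0.1,-0.2,-4.1,0,0,0,2.2]'
python3 - <<'E'
from h import *
s=cam('scene');cv2.imwrite('pics/s10.png',cv2.resize(s['image'][120:300,300:500],(800,600)));st()
print(hullcirc(s,640,116,110,145,175,93,158))
E
```

```text
t: 29.8
position: [640.7, 112.8, 172.2]
tcp_rot: [[-0.0, -0.0, 1.0], [0.0, 1.0, 0.0], [-1.0, 0.0, -0.0]]
force: [-0.8, 1.4, -2.0]
gripper_width: 0.335
t 29.85 p [640.8 112.8 172.5] F [-0.7 -0.7 -1.9] w 0.34
(array([637. , 114.1]), array([637. , 114.1]), np.float64(92.7), 38)
```

View pics/s10.png

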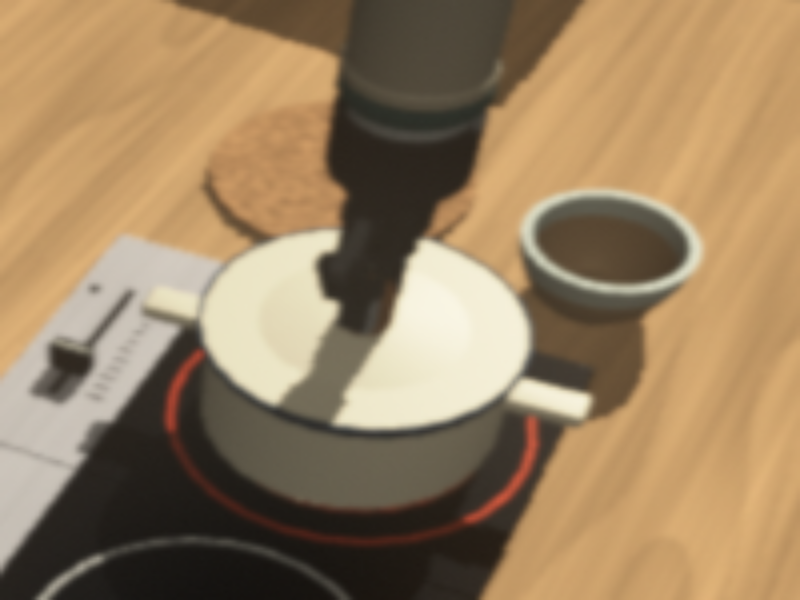

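```bash
python3 -m jog '[0,0,-0.2,0,0,0,2.2,0,0,-0.4,0,0,0,2.2,0,0,-0.5,0,0,0,2.2,0,0,-0.6,0,0,0,2.2,0,0,-0.6,0,0,0,2.2,0,0,-0.6,0,0,0,2.2]'
```

```text
t: 30.45
position: [640.7, 112.7, 166.4]
tcp_rot: [[-0.0, -0.0, 1.0], [-0.0, 1.0, 0.0], [-1.0, -0.0, -0.0]]
force: [-0.1, 0.0, -1.5]
gripper_width: 0.337
```

Nearly seated (weight still on the hand); a little more, then release.

```bash
python3 -m jog '[0,0,-0.1,0,0,0,2.2,0,0,-0.2,0,0,0,2.2,0,0,-0.3,0,0,0,2.2,0,0,-0.3,0,0,0,2.2]'
```

```text
t: 30.85
position: [640.8, 112.8, 166.1]
tcp_rot: [[0.001, -0.0, 1.0], [0.0, 1.0, 0.0], [-1.0, 0.0, 0.001]]
force: [-6.3, -1.1, 14.9]
gripper_width: 0.338
```

```bash
python3 -m jog '[0,0,0,0,0,0,3.4,0,0,0,0,0,0,4.2,0,0,0,0,0,0,5.4,0,0,0,0,0,0,5.4,0,0,0,0,0,0,5.4,0,0,0,0,0,0,5.4,0,0,2,0,0,0,5.4,0,0,5,0,0,0,5.4,0,0,8,0,0,0,5.4,-3,-3,9,0,0,0,5.4]'
python3 -m jog '[-5,-5,0,0,0,0,5.4,-10,-5,0,0,0,0,5.4,-15,-5,0,0,0,0,5.4,-15,-5,0,0,0,0,5.4,-15,-5,0,0,0,0,5.4]'
python3 - <<'E'
from h import *
s=cam('scene');c=cam('top');cv2.imwrite('pics/s11.png',cv2.resize(s['image'][120:300,300:500],(800,600)));st();cv2.imwrite('pics/t11.png',cv2.resize(c['image'][130:310,200:440],(800,600)))
for C in(s,c):
    print(hullcirc(C,640,116,110,145,175,93,154))
    im=C['image'].astype(int)
    W=cloud(C); r=np.hypot(W[...,0]-640,W[...,1]-115);q=W[(W[...,2]>140)&(W[...,2]<175)&(im.min(2)>140)&(r<88)&(r>50)]
    A=np.c_[q[:,:2]-[640,115],np.ones(len(q))]; print(len(q),np.linalg.lstsq(A,q[:,2],rcond=None)[0].round(4))
E
```

```text
t: 31.85
position: [615.1, 88.1, 256.3]
tcp_rot: [[0.009, -0.006, 1.0], [0.005, 1.0, 0.006], [-1.0, 0.005, 0.009]]
force: [-0.8, -0.9, 0.5]
gripper_width: 0.633
t: 32.35
position: [458.1, 32.4, 253.7]
tcp_rot: [[-0.001, -0.0, 1.0], [-0.0, 1.0, -0.0], [-1.0, -0.0, -0.001]]
force: [0.8, 0.2, 0.0]
gripper_width: 0.634
t 32.45 p [461.9  32.9 253.9] F [ 1.6 -0.3  0. ] w 0.632
(array([638.2, 112.8]), array([638. , 112.7]), np.float64(92.5), 34)
2328 [-2.400000e-03 -5.000000e-04  1.534417e+02]
(array([641. , 113.9]), array([640.7, 113.9]), np.float64(91.9), 39)
2442 [1.700000e-03 0.000000e+00 1.548284e+02]
```

View pics/s11.png

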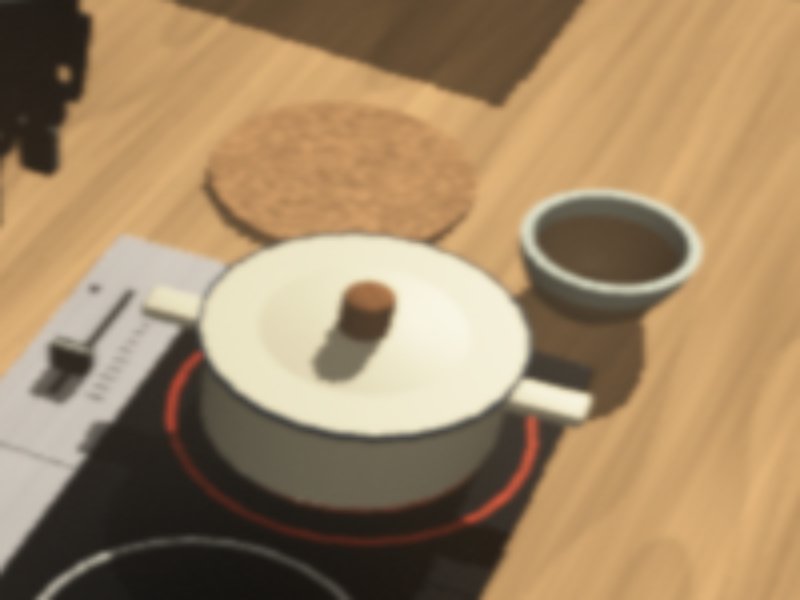

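View pics/t11.png

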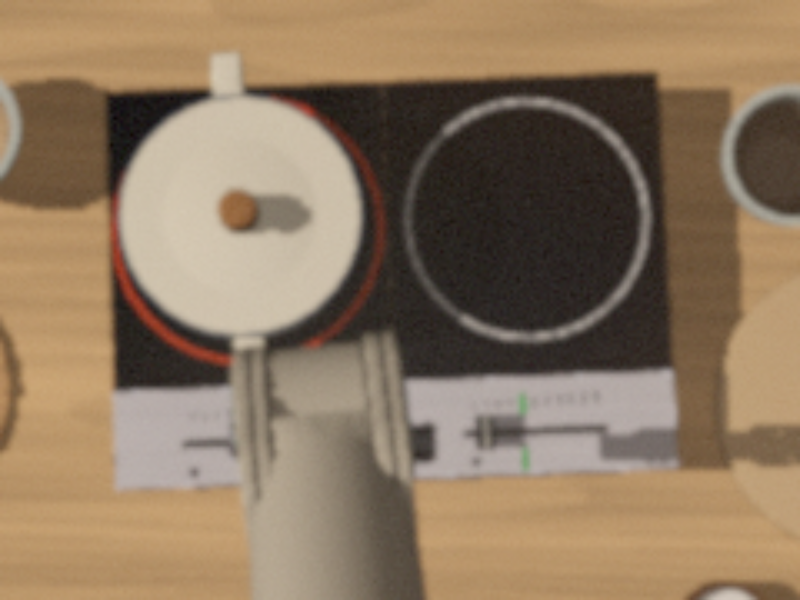

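```bash
python3 -m jog '[2,2,0,0,0,0.05,5,4,4,0,0,0,0.11,5,6.4,6.8,-2,0,0,0.11,5,6.4,6.8,-5,0,0,0.11,5,6.4,6.8,-7,0,0,0.11,5,6.4,6.8,-7,0,0,0.11,5,6.4,6.8,-7,0,0,0.11,5]'
python3 - <<'E'
from h import *
s=cam('scene');cv2.imwrite('pics/s12.png',cv2.resize(s['image'][120:300,260:460],(800,600)));st()
E
```

```text
t: 33.15
position: [525.8, 101.0, 183.2]
tcp_rot: [[0.0, -0.11, 0.994], [0.0, 0.994, 0.11], [-1.0, 0.0, 0.0]]
force: [0.2, 0.4, 0.3]
gripper_width: 0.584
t 33.2 p [526.1 101.  184. ] F [-0.1  0.8 -0.5] w 0.585
```

View pics/s12.png

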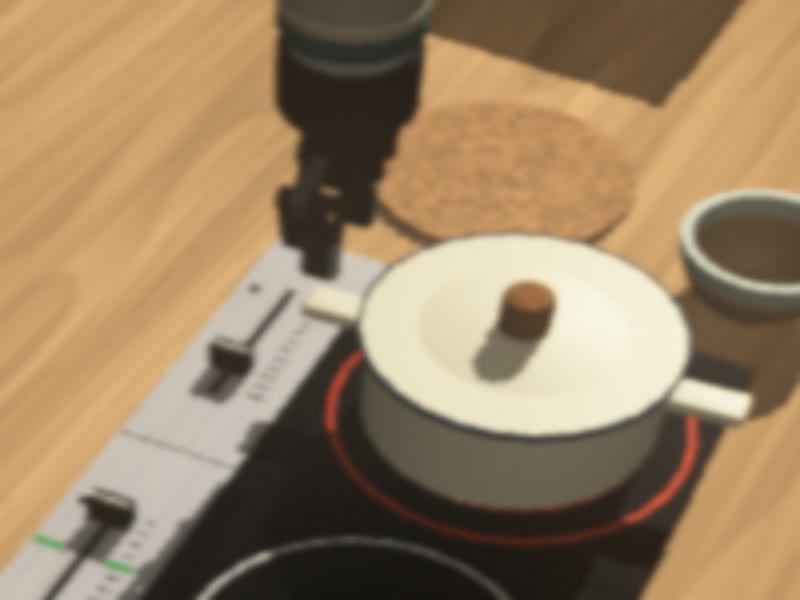

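```bash
python3 -m jog '[0,0,-2,0,0,0,5,0,0,-4,0,0,0,5,0,0,-5.5,0,0,0,5,0,0,-6.8,0,0,0,5,0,0,-7.4,0,0,0,5,0,0,-7.4,0,0,0,5]' 60
python3 -m jog '[0,0,0,0,0,0,1.6,0,0,0,0,0,0,1.6,0,0,0,0,0,0,1.6,0,0,0,0,0,0,1.6,0,0,0,0,0,0,1.6,0,0,0,0,0,0,1.6,0,0,0,0,0,0,1.6]' 60
python3 - <<'E'
from h import *
s=cam('scene');cv2.imwrite('pics/s13.png',cv2.resize(s['image'][120:300,260:460],(800,600)));S=st();print(S['moment'])
E
```

```text
t: 33.8
position: [524.8, 100.7, 109.2]
tcp_rot: [[-0.0, -0.11, 0.994], [-0.0, 0.994, 0.11], [-1.0, -0.0, -0.0]]
force: [-0.3, 0.3, -0.6]
gripper_width: 0.585
t: 34.5
position: [525.3, 101.2, 110.3]
tcp_rot: [[0.002, -0.111, 0.994], [0.001, 0.994, 0.111], [-1.0, 0.0, 0.002]]
force: [-1.9, -0.3, 6.7]
gripper_width: 0.267
t 34.55 p [525.3 101.2 110.3] F [-2.   0.2  6.6] w 0.263
[0.15879785 0.1852542  0.16639048]
```

View pics/s13.png

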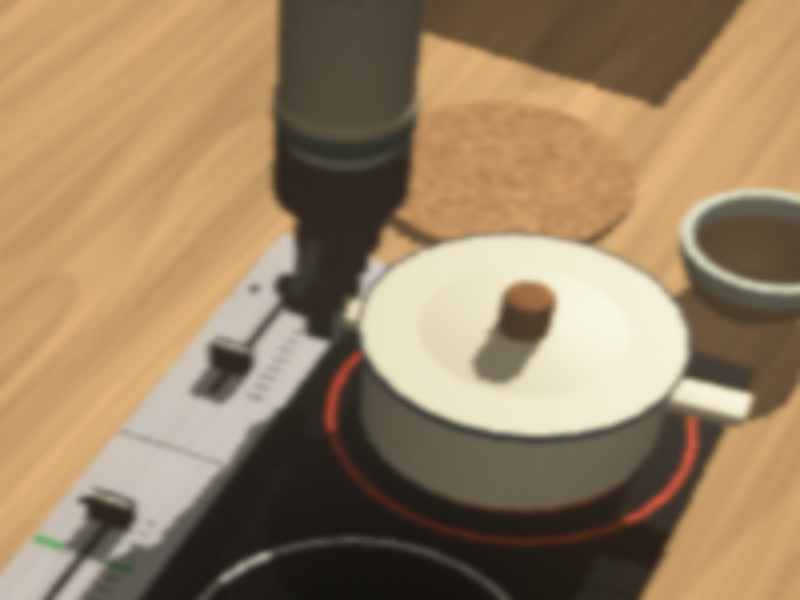

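```bash
python3 -m jog '[0.03,-0.3,0,0,0,0,1.6,0.07,-1,0,0,0,0,1.6,0.15,-2,0,0,0,0,1.6,0.22,-3,0,0,0,0,1.6,0.29,-4,0,0,0,0,1.6,0.36,-5,0,0,0,0,1.6,0.44,-6,0,0,0,0,1.6,0.51,-7,0,0,0,0,1.6,0.58,-8,0,0,0,0,1.6,0.65,-9,0,0,0,0,1.6,0.68,-9.5,0,0,0,0,1.6,0.68,-9.5,0,0,0,0,1.6]'
python3 - <<'E'
from h import *
s=cam('scene');c=cam('top');cv2.imwrite('pics/s14.png',cv2.resize(s['image'][120:360,240:500],(800,600)));st();cv2.imwrite('pics/t14.png',cv2.resize(c['image'][130:310,200:440],(800,600)))
E
```

```text
t: 35.75
position: [532.9, 7.4, 110.4]
tcp_rot: [[0.003, -0.112, 0.994], [0.002, 0.994, 0.112], [-1.0, 0.002, 0.003]]
force: [0.3, 3.6, 5.2]
gripper_width: 0.27
t 35.85 p [532.8   7.4 110.3] F [0.5 3.4 5.1] w 0.267
```

View pics/s14.png

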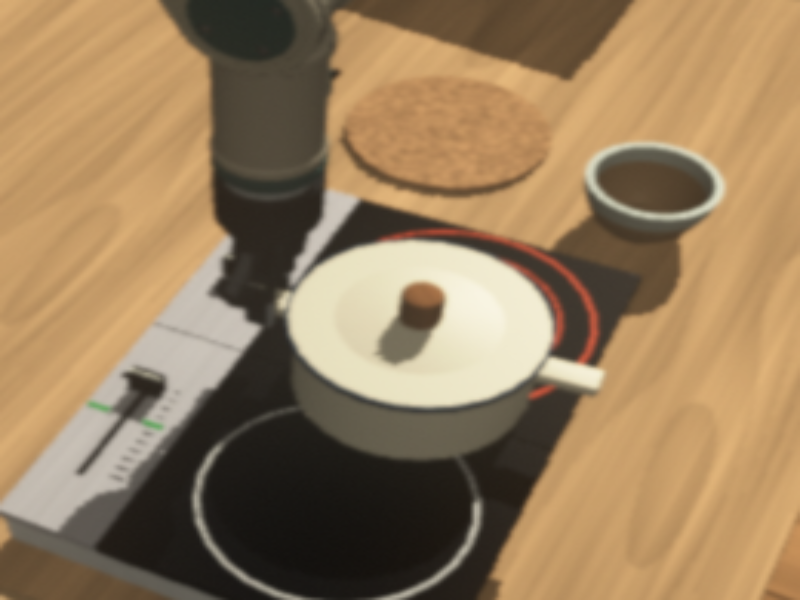

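View pics/t14.png

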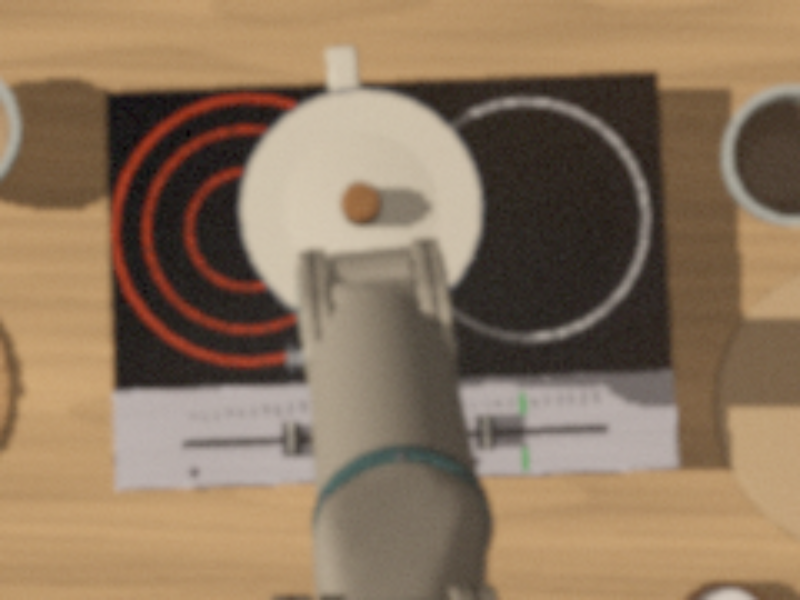

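```bash
python3 -m jog '[0.03,-0.4,0,0,0,0,1.6,0.1,-1.4,0,0,0,0,1.6,0.17,-2.4,0,0,0,0,1.6,0.25,-3.4,0,0,0,0,1.6,0.32,-4.4,0,0,0,0,1.6,0.4,-5.4,0,0,0,0,1.6,0.47,-6.4,0,0,0,0,1.6,0.54,-7.4,0,0,0,0,1.6,0.62,-8.4,0,0,0,0,1.6,0.7,-9.4,0,0,0,0,1.6,0.77,-10.4,0,0,0,0,1.6,0.82,-11.2,0,0,0,0,1.6]'
python3 -m jog '[0,0,0,0,0,0,1.6,0,0,0,0,0,0,1.6]'
python3 - <<'E'
from h import *
s=cam('scene');c=cam('top');cv2.imwrite('pics/s15.png',cv2.resize(s['image'][180:420,200:460],(800,600)));st();cv2.imwrite('pics/t15.png',cv2.resize(c['image'][130:310,200:440],(800,600)))
for C in(s,c): print(hullcirc(C,650,-92,110,145,175,93,154))
E
```

```text
t: 37.05
position: [541.0, -102.9, 110.3]
tcp_rot: [[0.002, -0.115, 0.993], [0.003, 0.993, 0.115], [-1.0, 0.003, 0.003]]
force: [0.1, 8.4, 6.2]
gripper_width: 0.267
t: 37.25
position: [541.1, -104.9, 110.4]
tcp_rot: [[0.003, -0.112, 0.994], [0.001, 0.994, 0.112], [-1.0, 0.001, 0.003]]
force: [0.3, 4.0, 5.9]
gripper_width: 0.266
t 37.35 p [ 541.1 -104.9  110.3] F [0.  2.9 5.3] w 0.267
(array([654.1, -92.5]), array([654.2, -92.8]), np.float64(91.7), 37)
(array([656.4, -92. ]), array([657.4, -91. ]), np.float64(91.3), 33)
```

View pics/s15.png

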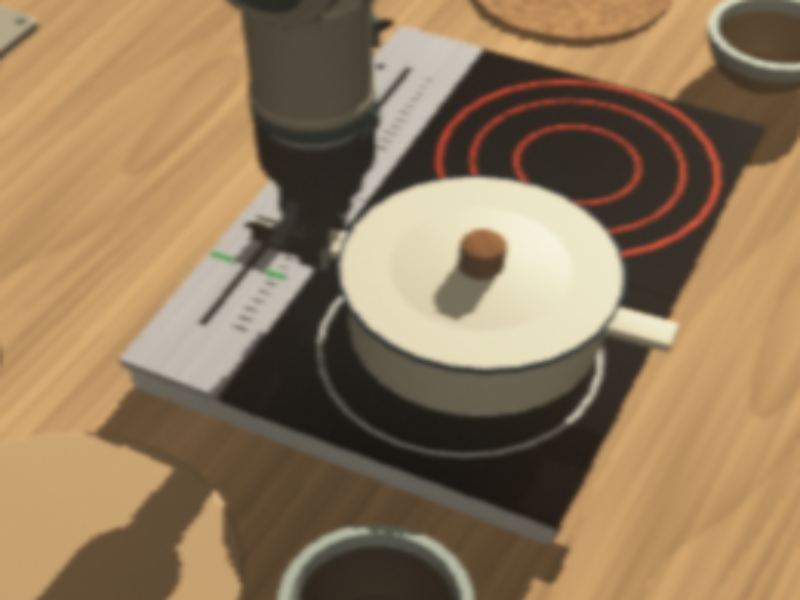

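View pics/t15.png

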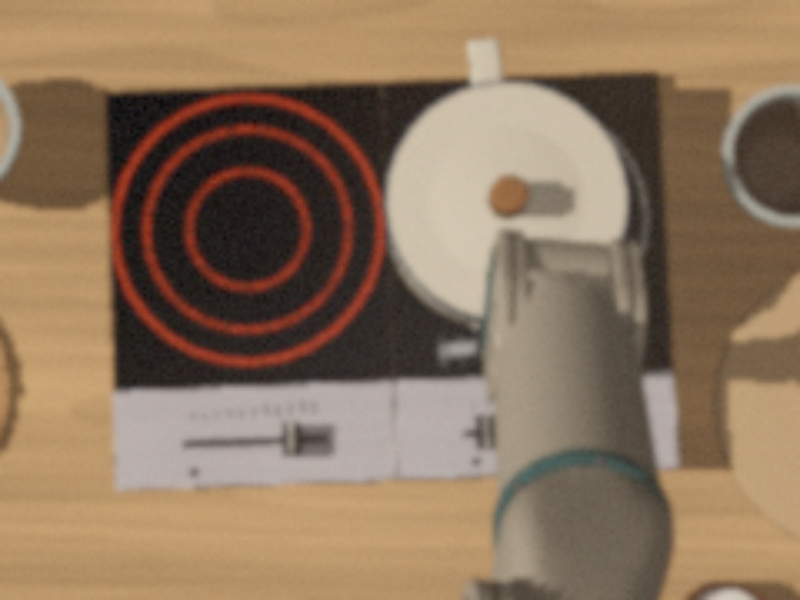

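Run:
```python
from h import *
import cv2
im=cv2.imread('pics/scene0.png'); s=dict(np.load('last_scene.npz'))
g=im.astype(int).min(2)
# ring sample: seed with world guess, search peak radially
for z,ce0 in((60,(655,-117)),):
    ce=np.array(ce0,float)
    for it in range(5):
        P=[]
        for a in np.linspace(0,2*np.pi,180,endpoint=False):
            best=None
            for r in np.arange(88,112,0.5):
                p=[ce[0]+r*np.cos(a),ce[1]+r*np.sin(a),60]; u,v=w2px(s,p); val=g[int(round(v)),int(round(u))]
                if best is None or val>best[0]: best=(val,p)
            if best[0]>90:P.append(best[1])
        P=np.array(P); ce,r=circ(P)
    print(ce,r,len(P))
imt=cv2.imread('pics/top0.png'); g=imt.astype(int).min(2); c=dict(np.load('last_top.npz')); ce=np.array([658,-115.])
for it in range(5):
    P=[]
    for a in np.linspace(0,2*np.pi,180,endpoint=False):
        best=None
        for r in np.arange(88,112,0.5):
            p=[ce[0]+r*np.cos(a),ce[1]+r*np.sin(a),60]; u,v=w2px(c,p); val=g[int(round(v)),int(round(u))]
            if best is None or val>best[0]: best=(val,p)
        if best[0]>90:P.append(best[1])
    P=np.array(P); ce,r=circ(P)
print(ce,r,len(P))
```

```text
[ 655.27375824 -116.9052909 ] 97.06709691717818 135
[ 658.05961967 -115.12087478] 97.07760747172382 135
```

```bash
python3 -m jog '[0.03,-0.4,0,0,0,0,1.6,0.1,-1.2,0,0,0,0,1.6,0.12,-2,0,0,0,0,1.6,0.14,-2.5,0,0,0,0,1.6,0.14,-2.6,0,0,0,0,1.6,0.14,-2.6,0,0,0,0,1.6,0.14,-2.6,0,0,0,0,1.6]'
python3 - <<'E'
from h import *
s=cam('scene');c=cam('top');st()
for C in(s,c): print(hullcirc(C,656,-117,110,145,175,93,154))
E
```

```text
t: 38.05
position: [542.5, -129.4, 110.3]
tcp_rot: [[0.003, -0.114, 0.994], [0.002, 0.994, 0.114], [-1.0, 0.002, 0.003]]
force: [0.9, 6.3, 6.2]
gripper_width: 0.269
t 38.15 p [ 542.6 -129.4  110.3] F [-0.2  6.   6.2] w 0.268
(array([ 655.5, -116.9]), array([ 655.6, -116.9]), np.float64(91.7), 43)
(array([ 657.7, -115.4]), array([ 658.5, -115.3]), np.float64(91.7), 30)
```

```bash
python3 -m jog '[0,0.15,0,0,0,0,2.6,0,0.15,0,0,0,0,3.6,0,0.15,0,0,0,0,5,0,0.15,0,0,0,0,5,0,0.15,0,0,0,0,5,0,0.15,2,0,0,0,5,0,0.15,5,0,0,0,5,0,0.15,8,0,0,0,5,-4,3,10,0,0,-0.03,5,-7,8,11,0,0,-0.05,5,-7,10,11,0,0,-0.05,5,-7,10,11,0,0,-0.05,5]'
python3 -m jog '[0,3,0,0,0,0,4,0,8,0,0,0,0,4,0,13,0,0,0,0,4,0,13,0,0,0,0,4,0,13,0,0,0,0,4]'
python3 - <<'E'
from h import *
s=cam('scene');c=cam('top');st();cv2.imwrite('pics/s16.png',cv2.resize(s['image'][180:420,200:460],(800,600)));cv2.imwrite('pics/t16.png',cv2.resize(c['image'][130:310,200:440],(800,600)))
for C in(s,c): 
    print(hullcirc(C,656,-117,110,145,175,93,154))
    Q=cloud(C).reshape(-1,3)
    def b(nm,x,y,r,z0,z1):
        q=Q[(np.hypot(Q[:,0]-x,Q[:,1]-y)<r)&(Q[:,2]>z0)&(Q[:,2]<z1)]; print(nm,len(q),q.mean(0).round(1) if len(q) else '')
    b('capB',471,72,30,80,90); b('capS',481,-84,30,80,90)
E
```

```text
t: 39.35
position: [470.1, -27.8, 220.2]
tcp_rot: [[0.001, -0.067, 0.998], [0.002, 0.998, 0.067], [-1.0, 0.002, 0.001]]
force: [1.0, -1.0, 0.3]
gripper_width: 0.588
t: 39.85
position: [471.2, 98.4, 219.1]
tcp_rot: [[-0.0, -0.063, 0.998], [-0.0, 0.998, 0.063], [-1.0, -0.0, -0.0]]
force: [0.1, 0.1, 0.1]
gripper_width: 0.466
t 39.95 p [471.3  95.9 219.1] F [-0.5 -0.5  0.1] w 0.471
(array([ 655.7, -116.4]), array([ 655.6, -117. ]), np.float64(91.5), 39)
capB 44 [468.5  70.9  82.9]
capS 61 [478.3 -85.1  82.8]
(array([ 658.1, -115.2]), array([ 657.9, -115.7]), np.float64(91.9), 35)
capB 0 
capS 46 [481.2 -84.3  84.1]
```

View pics/s16.png

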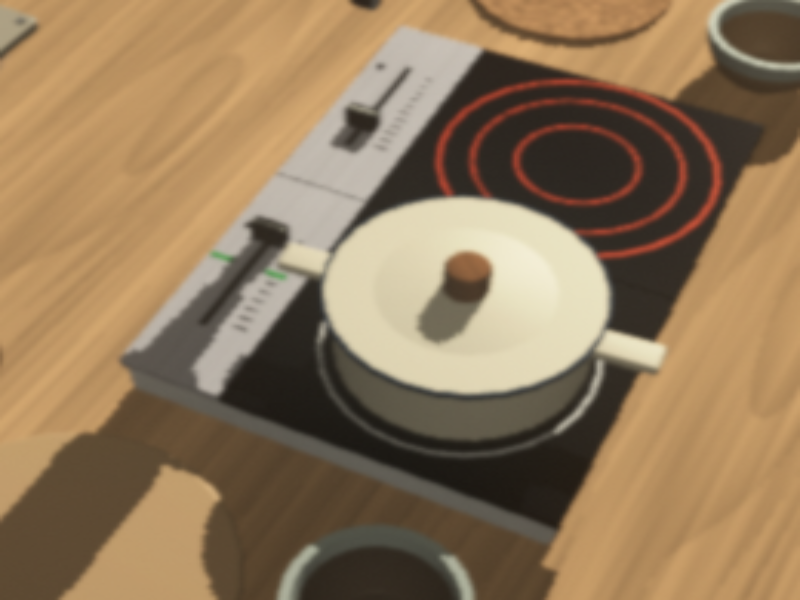

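View pics/t16.png

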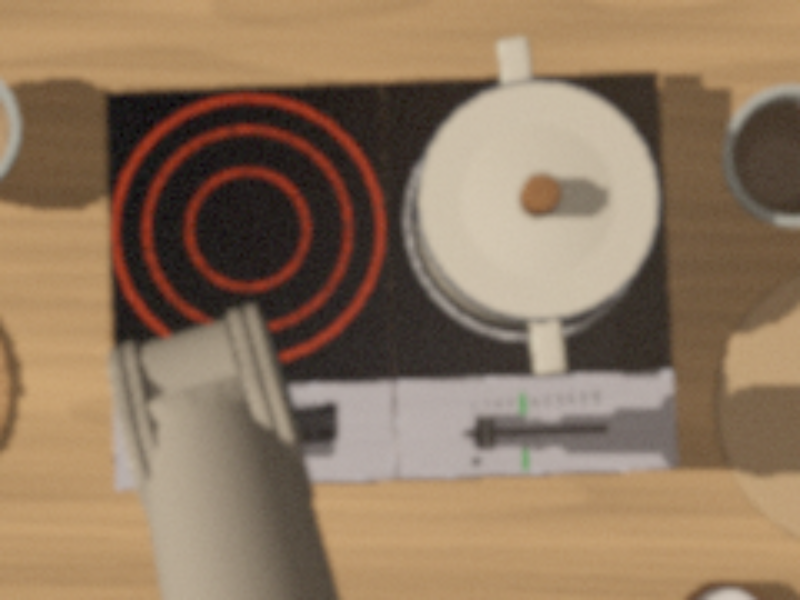

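```bash
python3 -m jog '[0,-1.5,-3,0,0,0,4,-0.1,-2.6,-6,0,0,0,4,-0.1,-2.6,-9,0,0,0,4,-0.1,-2.6,-9,0,0,0,4,-0.1,-2.6,-9,0,0,0,4]' 20
python3 - <<'E'
from h import *
s=cam('scene');st();cv2.imwrite('pics/s17.png',cv2.resize(s['image'][160:280,250:410],(800,600)))
E
```

```text
t: 40.45
position: [470.2, 70.4, 129.5]
tcp_rot: [[-0.001, -0.058, 0.998], [-0.001, 0.998, 0.058], [-1.0, -0.001, -0.001]]
force: [-0.0, 1.1, -0.2]
gripper_width: 0.472
t 40.5 p [470.9  71.  130.2] F [1.2 0.6 0.4] w 0.47
```

View pics/s17.png

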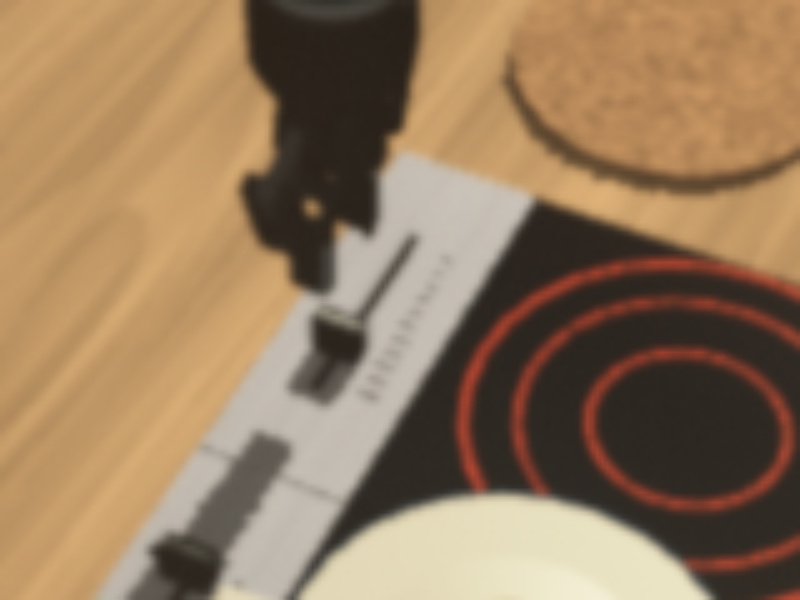

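```bash
python3 -m jog '[0,0,-2,0,0,0,4,0,0,-4,0,0,0,4,0,0,-5.5,0,0,0,4,0,0,-6.2,0,0,0,4,0,0,-6.2,0,0,0,4]' 20
python3 -m jog '[0,0,0,0,0,0,1,0,0,0,0,0,0,1,0,0,0,0,0,0,1,0,0,0,0,0,0,1,0,0,0,0,0,0,1,0,0,0,0,0,0,1]' 20
```

```text
t: 41.0
position: [470.5, 71.8, 67.7]
tcp_rot: [[0.001, -0.06, 0.998], [0.0, 0.998, 0.06], [-1.0, 0.0, 0.001]]
force: [0.1, 0.3, 0.2]
gripper_width: 0.468
t: 41.6
position: [470.9, 71.9, 68.4]
tcp_rot: [[0.002, -0.06, 0.998], [0.0, 0.998, 0.06], [-1.0, 0.0, 0.002]]
force: [-0.9, 0.6, 7.0]
gripper_width: 0.159
```

```bash
python3 -m jog '[-0.06,1,0,0,0,0,1,-0.12,2,0,0,0,0,1,-0.18,3,0,0,0,0,1,-0.24,4,0,0,0,0,1,-0.3,5,0,0,0,0,1,-0.36,6,0,0,0,0,1,-0.42,7,0,0,0,0,1,-0.46,7.6,0,0,0,0,1,-0.48,8,0,0,0,0,1,-0.48,8,0,0,0,0,1]' 20
python3 -m jog '[-0.01,0.1,0,0,0,0,1,-0.02,0.3,0,0,0,0,1,-0.03,0.5,0,0,0,0,1,-0.03,0.5,0,0,0,0,1]' 20
```

```text
t: 42.6
position: [466.1, 152.6, 68.4]
tcp_rot: [[0.002, -0.061, 0.998], [0.001, 0.998, 0.061], [-1.0, 0.001, 0.002]]
force: [-0.9, 0.7, 6.8]
gripper_width: 0.155
t: 43.0
position: [466.1, 152.8, 68.4]
tcp_rot: [[0.001, -0.057, 0.998], [-0.004, 0.998, 0.057], [-1.0, -0.004, 0.001]]
force: [0.5, -9.1, 8.3]
gripper_width: 0.156
```

```bash
python3 -m jog '[0,0,0,0,0,0,2.5,0,0,0,0,0,0,4,0,0,0,0,0,0,4,0,0,0,0,0,0,4,0,0,3,0,0,0,4,0,0,7,0,0,0,4,0,-4,10,0,0,0,4,0.2,-8.5,12,0,0,0,4,0.5,-13,12,0,0,0,4,0.8,-17.5,12,0,0,0,4,1,-19,12,0,0,0,4,1,-19,12,0,0,0,4]' 20
python3 - <<'E'
from h import *
s=cam('scene');c=cam('top');st();cv2.imwrite('pics/s18.png',cv2.resize(s['image'][160:340,220:460],(800,600)));cv2.imwrite('pics/t18.png',cv2.resize(c['image'][215:305,220:410],(800,380)))
for C in(s,c): 
    Q=cloud(C).reshape(-1,3)
    def b(nm,x,y,r,z0,z1):
        q=Q[(np.hypot(Q[:,0]-x,Q[:,1]-y)<r)&(Q[:,2]>z0)&(Q[:,2]<z1)]; print(nm,len(q),q.mean(0).round(1) if len(q) else '')
    b('capB',466,152,25,80,90); b('capS',481,-84,25,80,90)
E
```

```text
t: 44.2
position: [475.0, -36.2, 187.3]
tcp_rot: [[0.0, -0.055, 0.999], [-0.001, 0.998, 0.055], [-1.0, -0.001, 0.0]]
force: [-0.3, 0.3, -0.4]
gripper_width: 0.472
t 44.3 p [474.9 -32.3 187.2] F [-0.7  0.5 -0.1] w 0.473
capB 44 [464.3 151.1  82.4]
capS 59 [478.  -85.2  82.9]
capB 48 [466.6 152.9  84.6]
capS 0
```

View pics/s18.png

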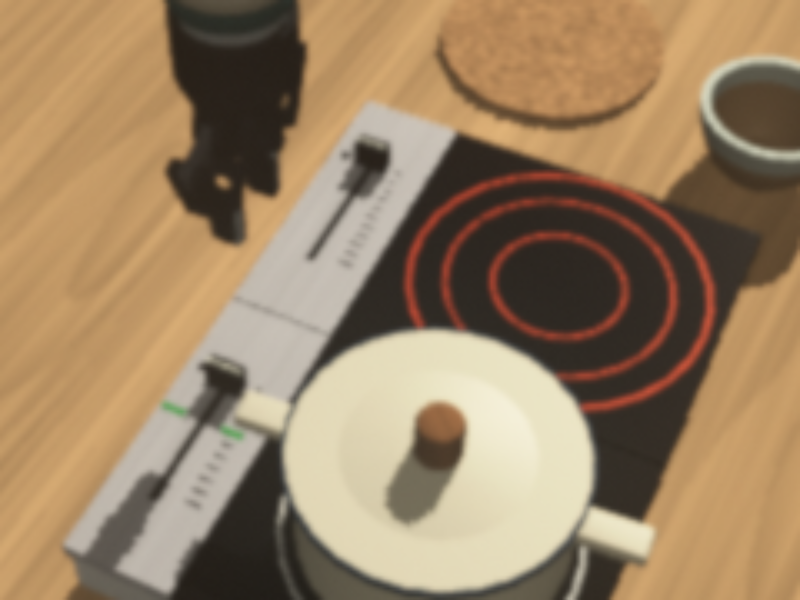

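View pics/t18.png

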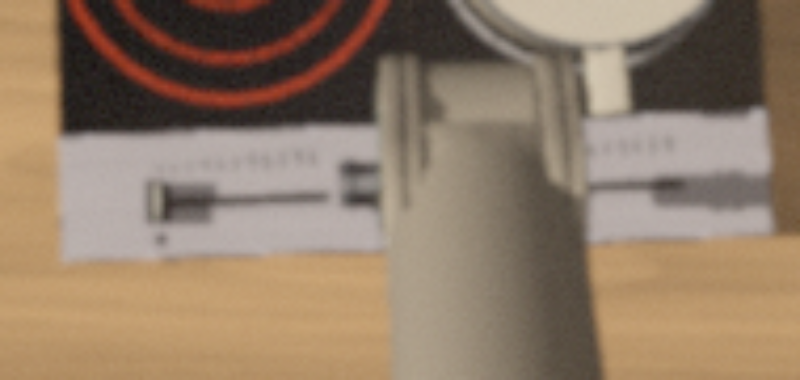

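```bash
python3 -m jog '[0,-2.5,-2,0,0,0,4,0,-5.1,-5,0,0,0,4,0,-5.1,-7,0,0,0,4,0,-5.1,-9,0,0,0,4,0,-5.1,-10.8,0,0,0,4,0,-5.1,-12,0,0,0,4,0,-5.1,-12,0,0,0,4]' 20
python3 -m jog '[0,0,0,0,0,0,1,0,0,0,0,0,0,1,0,0,0,0,0,0,1,0,0,0,0,0,0,1,0,0,0,0,0,0,1,0,0,0,0,0,0,1]' 20
python3 - <<'E'
from h import *
s=cam('scene');st();cv2.imwrite('pics/s19.png',cv2.resize(s['image'][220:340,220:380],(800,600)))
E
```

```text
t: 45.0
position: [474.1, -82.4, 66.0]
tcp_rot: [[-0.003, -0.063, 0.998], [0.001, 0.998, 0.063], [-1.0, 0.001, -0.003]]
force: [0.0, -0.6, -0.5]
gripper_width: 0.468
t: 45.6
position: [475.6, -84.1, 68.0]
tcp_rot: [[0.002, -0.06, 0.998], [0.0, 0.998, 0.06], [-1.0, -0.0, 0.002]]
force: [0.7, 0.8, 6.5]
gripper_width: 0.156
t 45.65 p [475.7 -84.1  68.1] F [-0.9  1.2  7.3] w 0.156
```

View pics/s19.png

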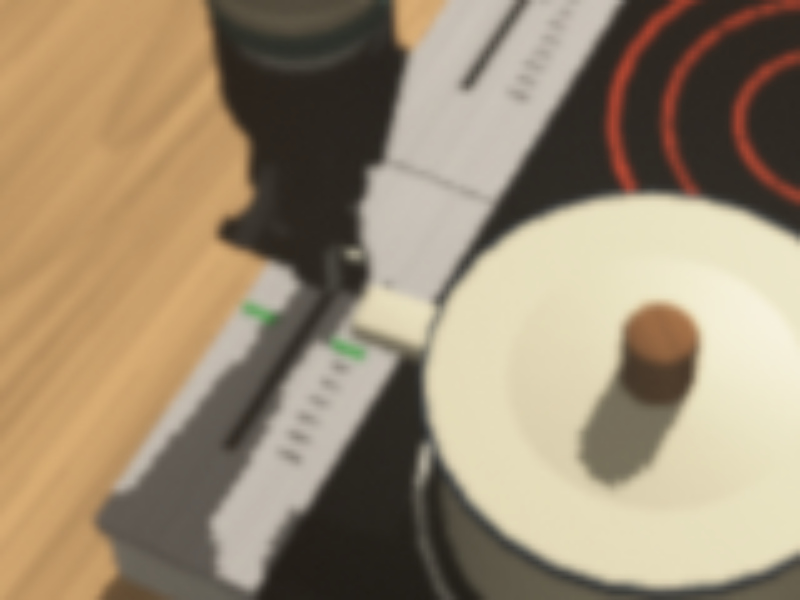

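```bash
python3 -m jog '[0.03,-0.5,0,0,0,0,1,0.06,-1,0,0,0,0,1,0.1,-1.6,0,0,0,0,1,0.13,-2.2,0,0,0,0,1,0.16,-2.7,0,0,0,0,1,0.18,-3,0,0,0,0,1,0.19,-3.2,0,0,0,0,1,0.19,-3.2,0,0,0,0,1,0.19,-3.2,0,0,0,0,1]' 20
python3 - <<'E'
from h import *
c=dict(np.load('last_top.npz'))
a=px2w(c,356.5,251.25,60);b=px2w(c,357.6,267.5,60);print(a,b,(a+b)/2, px2w(c,347,259.3,84.5))
E
```

```text
t: 46.55
position: [477.6, -116.8, 68.1]
tcp_rot: [[0.002, -0.06, 0.998], [-0.001, 0.998, 0.06], [-1.0, -0.001, 0.002]]
force: [-0.1, -0.1, 7.0]
gripper_width: 0.156
[ 503.58277009 -114.72191682   60.        ] [ 459.43274167 -118.41283299   60.        ] [ 481.50775588 -116.5673749    60.        ] [480.00120762 -87.6615656   84.5       ]
```

```bash
python3 -m jog '[0,0,0,0,0,0,2.5,0,0,0,0,0,0,4,0,0,0,0,0,0,4,0,0,0,0,0,0,4,0,0,3,0,0,0,4,0,0,7,0,0,0,4,-1,3,10,0,0,0,4,-2,7,12,0,0,0,4,-3,11,13,0,0,0,4,-3,16,13,0,0,0,4,-3,19,13,0,0,0,4,-3,19,13,0,0,0,4]' 20
python3 - <<'E'
from h import *
s=cam('scene');c=cam('top');st()
a=s['image'][270:320,225:305]; b=c['image'][235:280,320:400]
cv2.imwrite('pics/s20.png',cv2.resize(a,(800,500),interpolation=cv2.INTER_CUBIC));cv2.imwrite('pics/t20.png',cv2.resize(b,(800,450),interpolation=cv2.INTER_CUBIC))
for C in(s,c): 
    Q=cloud(C).reshape(-1,3)
    def bb(nm,x,y,r,z0,z1):
        q=Q[(np.hypot(Q[:,0]-x,Q[:,1]-y)<r)&(Q[:,2]>z0)&(Q[:,2]<z1)]; print(nm,len(q),q.mean(0).round(1) if len(q) else '')
    bb('capB',466,152,25,80,90); bb('capS',481,-116,25,80,90)
    im=C['image'].astype(int);m=(im[...,1]-im[...,2]>25)&(im[...,1]-im[...,0]>25)
    v,u=np.nonzero(m); P=np.array([px2w(C,a,b,60) for a,b in zip(u,v)]); P=P[(abs(P[:,0]-480)<60)&(abs(P[:,1]+116)<15)]
    for k in(P[:,0]>480,P[:,0]<480): print('green',k.sum(),P[k].mean(0).round(1))
E
```

```text
t: 47.75
position: [446.7, 78.9, 197.6]
tcp_rot: [[0.001, -0.068, 0.998], [0.003, 0.998, 0.068], [-1.0, 0.003, 0.001]]
force: [0.2, -0.4, 0.7]
gripper_width: 0.467
t 47.85 p [446.6  74.  197.2] F [-0.1 -0.5  0.5] w 0.467
capB 38 [463.6 150.9  83.5]
capS 63 [ 480.3 -117.7   82.9]
green 16 [ 503.4 -115.9   60. ]
green 0 [nan nan nan]
capB 0 
capS 43 [ 482.  -116.3   84.1]
green 7 [ 505.  -114.5   60. ]
green 0 [nan nan nan]<stdin>:12: RuntimeWarning: Mean of empty slice.
  ret = um.true_divide(
```

View pics/s20.png

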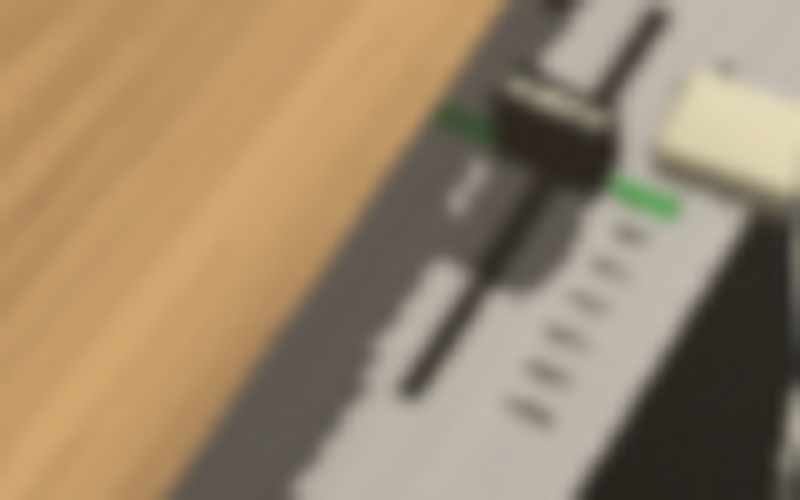

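View pics/t20.png

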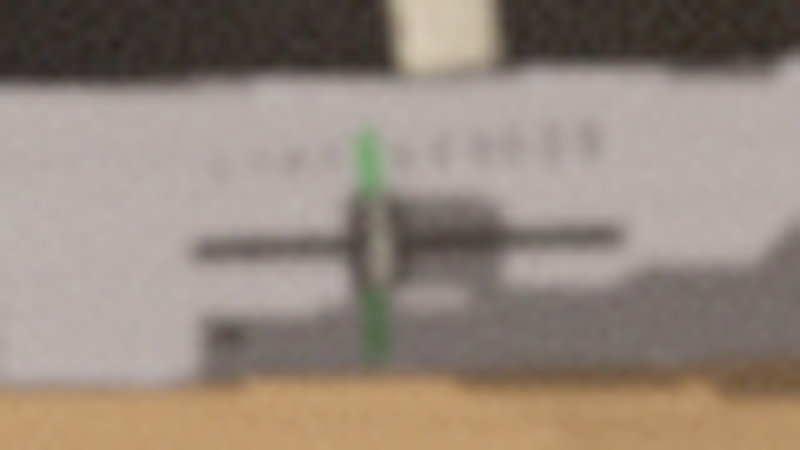

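```bash
python3 -m jog '[-1,5,2,0,0,0,4,-1,10,4,0,0,0,4,-2,15,4,0,0,0,4,-3,20,4,0,0,0,4,-3,24,4,0,0,0,4,-4,28,4,0,0,0,4,-4,32,4,0,0,0,4,-4,34,4,0,0,0,4,-4,34,4,0,0,0,4,-4,34,4,0,0,0,4]'
python3 - <<'E'
from h import *
s=cam('scene');c=cam('top');st();cv2.imwrite('pics/s21.png',s['image']);cv2.imwrite('pics/t21.png',c['image'])
for C in(s,c): 
    print(hullcirc(C,656,-117,110,145,175,93,154)); W=cloud(C); im=C['image'].astype(int); r=np.hypot(W[...,0]-656,W[...,1]+116);q=W[(W[...,2]>140)&(W[...,2]<175)&(im.min(2)>140)&(r<88)&(r>50)]
    A=np.c_[q[:,:2]-[656,-116],np.ones(len(q))]; print(len(q),np.linalg.lstsq(A,q[:,2],rcond=None)[0].round(4))
E
```

```text
t: 48.85
position: [407.9, 411.5, 236.6]
tcp_rot: [[-0.0, -0.058, 0.998], [-0.003, 0.998, 0.058], [-1.0, -0.003, -0.001]]
force: [-0.1, -1.4, -0.1]
gripper_width: 0.465
t 48.95 p [408. 411. 237.] F [ 0.1 -0.6 -0.1] w 0.471
(array([ 655.4, -116.6]), array([ 655.6, -117.1]), np.float64(91.5), 41)
3487 [-1.600000e-03 -3.000000e-04  1.535322e+02]
(array([ 658. , -115.4]), array([ 657.8, -115.5]), np.float64(92.3), 33)
2449 [ 1.300000e-03 -1.000000e-04  1.545891e+02]
```

View pics/s21.png

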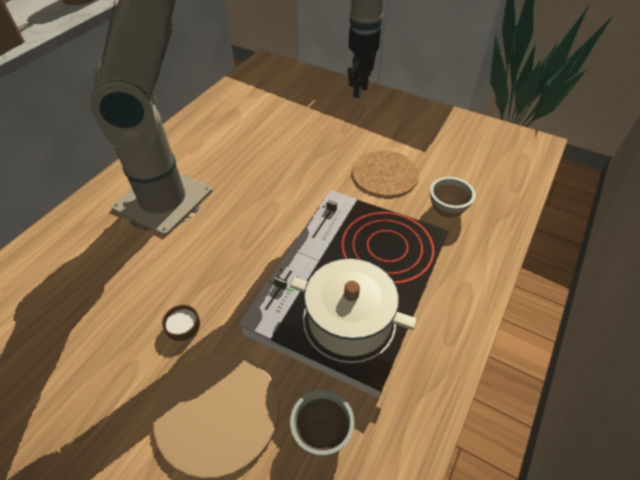

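View pics/t21.png

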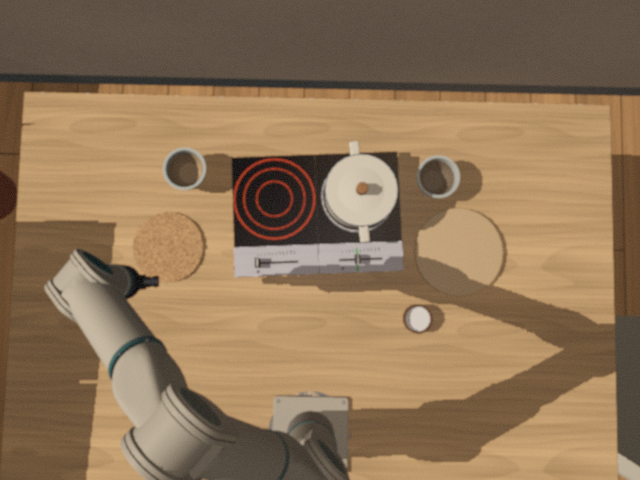

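```bash
python3 -m jog '[0,0,0,0,0,0,4,0,0,0,0,0,0,4,0,0,0,0,0,0,4]'; python3 -c "
from bench import order
print(order.hand_in())"
```

```text
t: 49.25
position: [407.2, 413.2, 237.5]
tcp_rot: [[0.0, -0.059, 0.998], [-0.0, 0.998, 0.059], [-1.0, -0.0, 0.0]]
force: [0.4, 0.2, 0.1]
gripper_width: 0.462
the job is handed in; nothing more can be done
None
```

I did everything asked, in the order asked, and handed the job in at 49 s. There were three corn pieces. One was knocked aside on the board partway through, so I measured its position again before picking it up.

Last checks before handing in:
- **Corn:** all three pieces were standing in the pan when last seen before the lid went on, and the board is empty.
- **Lid:** it is seated level, with its brim top measured at 153.5 mm in one camera and 154.6 mm in the other, against about 155 mm expected.
- **Pan:** I dragged it by its near lug with a steady downward force of about 6 N. The lid now lies within about 0.5 mm of the white ring's centre. By the offset measured before the slide, the pan itself lies about 1–2 mm from that centre. The ring leaves about 15 mm to spare.
- **Red-ringed plate's slider:** it is against its off stop. The cap stopped moving and pushed back with about 9 N.
- **White-ringed plate's slider:** its white line is within about 0.5 mm of the green mark in both cameras.
- **Bowls and salt dish:** they look unmoved in the final pictures.

No check failed. The two cameras disagreed by 2–3 mm throughout, close to their stated accuracy, so I used differences within one camera or averaged the two. The pan shifted by about 1 mm while the corn was being loaded.

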